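# Batch-weigh candle jars and set them out for dispatch

## Robot

A 6-joint arm with a two-finger parallel gripper is mounted at the origin on the work surface. World frame = base frame: x ahead of the robot, y to its left, z up, the work surface at z = 0. Lengths are in mm, angles in rad, forces in N, time in s.
With the tool pointing down it reaches from about 300 to 775 mm from the base axis. Payload 14.6 kg.
Tool frame: the origin (TCP) lies midway between the tips of the shut fingers; the grasp point (between the pads) lies 19 mm behind it; z points along the fingers, y is the line along which they close (so a half turn about z gives the same grasp; the last joint's range is limited). The gripper opens to 94 mm and grips with 3 to 60 N. Pads are 16 mm wide; open, the fingers measure 119 mm over their backs; the gripper's body (75 mm by 177 mm) begins 78 mm behind the grasp point.
Start: joints at [-1.339, 0.3, 1.521, -0, 1.321, -0.067], TCP at [161.898, -525.621, 166.446] pointing down, gripper open.
Joint ranges: [-3.03, 3.03], [-0.79, 2.21], [0.23, 2.52], [-1.04, 4.18], [0, 3.07], [-2.55, 2.55]. Speed limits (rad/s): [2.22, 2.22, 2.57, 3.14, 3.14, 3.14].

## Interface

Orientations are given as [roll, pitch, yaw] about the fixed x, y, z axes, in that order (R = Rz(yaw) Ry(pitch) Rx(roll)).
In Python, from cell import manip, camera gives the robot as it stands.
- The arm moves only by the tool move_arm, never from a script. Its arguments are lists of equal length, an entry for each row: "dp": the shift along the world's x, y, z in mm, a list of three; "rotation": the turn, a rotation vector about the world's x, y, z in rad, a list of three; "hand": the opening, from 0 (shut) to 1 (fully open). A call has 1 to 10 rows; each row shifts and turns the commanded pose from where the row before left it; what a row does not reach is not made up. A row lasts 1/8 s, in which the tool goes at most 62.5 mm and 10.7 degrees, less where a joint would pass 70% of its speed; a pose out of reach is approached as far as the arm can. A call with a gripper value outside its range is refused whole. The fingers move at their own pace and stop on an object; "newtons" is the grip in N (left out, the last holds). Time passes only in rows, so rows that do not move let the fingers close. It gives the time, the measured TCP pose, the force, the opening and the grip force at its end, in the units of the state.
- manip.read_state(): the state, without advancing time (a new reading comes with each control period).
- camera(name): name is "scene" or "side" or "wrist"; returns a dict with "image" (400x640x3 uint8, red, green, blue), "fx", "fy", "cx", "cy" (pixels), "R" (3x3) and "t" (3): a world point X has camera coordinates R X + t; the wrist camera has in their place "mount" (4x4, takes a point from camera to tool coordinates, whose origin is the TCP and whose axes are the flange's). Camera axes: x right, y down, z forward; pixel columns grow to the right and rows downward; lengths in mm; the calibration is good to about 2 mm. A picture is of the moment at which its call begins: read the wrist's pose just before it. There is no depth.
- manip.sign_off(): hands the job in; it is judged then, once.
The state is a dict: "clock": time; "joints": joint angles; "qd": joint speeds; "effort": joint torques, N m; "eef_pos": TCP position; "eef_rot": TCP orientation; "wrist_force": force on the tool from outside, world axes, zero at the start; "moment": the same for the moment, N m; "finger_gap": finger opening in mm; "finger_force": force on a finger pad.
Only numpy, scipy, OpenCV 4.12 (cv2) and the standard library are available. Lean on these libraries where they do the work, as an engineer would, in place of code of your own. Each camera call takes 0.05 s, during which the arm holds its last target. There are 200 camera calls.

## Task

Weigh this batch of lidded candle jars: with the scale's steel pan empty press the smallest key (zero), then stand every jar upright on the pan, all together, let go of them, and press the middle-sized key (weigh) and after it the largest key (print), one key at a time and fully down. Then move all the jars to the pale wooden dispatch board so that each stands upright with its whole base on it. Set jars down gently rather than dropping them, press no weigh or print key with an empty pan and no zero key with jars on it, and leave the plain pillar candles, the wick spool and the wax slab where they are.

Things in the scene. Friction and masses are not known exactly. Their poses are not given: they have to be found in the camera images.
- jar_a: squat lidded candle jar: amber glass, 64 mm across with a thick heavy base, with a flat aluminium lid 66 mm across on its top 20 mm, 60 mm tall in all; about 0.25 kg; origin at the centre of its underside, z up when upright; stands on the bench at the start. May be absent
- jar_b: squat lidded candle jar: amber glass, 64 mm across with a thick heavy base, with a flat aluminium lid 66 mm across on its top 20 mm, 60 mm tall in all; about 0.25 kg; origin at the centre of its underside, z up when upright; stands on the bench at the start. May be absent
- jar_c: squat lidded candle jar: amber glass, 64 mm across with a thick heavy base, with a flat aluminium lid 66 mm across on its top 20 mm, 60 mm tall in all; about 0.25 kg; origin at the centre of its underside, z up when upright; stands on the bench at the start. May be absent
- jar_d: tall lidded candle jar: amber glass, 60 mm across with a thick heavy base, with a flat aluminium lid 62 mm across on its top 20 mm, 80 mm tall in all; about 0.25 kg; origin at the centre of its underside, z up when upright; stands on the bench at the start. May be absent
- jar_e: tall lidded candle jar: amber glass, 60 mm across with a thick heavy base, with a flat aluminium lid 62 mm across on its top 20 mm, 80 mm tall in all; about 0.25 kg; origin at the centre of its underside, z up when upright; stands on the bench at the start. May be absent
- pillar_a: plain wax pillar candle, no glass and no lid, 58 mm across, 75 mm tall, standing on the bench among the jars; not part of the batch; origin at the centre of its underside
- pillar_b: plain wax pillar candle, no glass and no lid, 58 mm across, 75 mm tall, standing on the bench among the jars; not part of the batch; origin at the centre of its underside
- pan_top (a point): centre of the upper face of the bench scale's square steel pan, 240 x 240 mm, flat, rimless, 50 mm above the bench; x and y axes along its edges, z up; the scale is fixed and the pan does not sink
- board_top (a point): centre of the upper face of the pale wooden dispatch board, 240 x 240 mm, flat, rimless, 20 mm above the bench; x and y axes along its edges, z up; fixed
- scale: the fixed bench scale, grey base under the steel pan, 240 x 240 mm, 50 mm tall; origin at the centre of its underside
- console: the scale's separate grey key console, fixed on the bench, 75 mm (its x) x 180 mm (its y), 24 mm tall, with three round keys in a row along its y, each on a black housing, and a narrow display strip along the side towards the robot; origin at the centre of its underside, z up
- key_zero (a joint): the smallest key of the console (zero), a round white spring key 18 mm across, at x = +10 mm, y = +55 mm in the console's frame; value 0 up, grows as it is pressed to 0.006 m fully down, at about 5 N; springs back when let go
- key_weigh (a joint): the middle-sized key of the console (weigh), a round white spring key 26 mm across, at x = +10 mm, y = -55 mm in the console's frame; value 0 up, grows as it is pressed to 0.006 m fully down, at about 5 N; springs back when let go
- key_print (a joint): the largest key of the console (print), a round white spring key 36 mm across, at x = +10 mm, y = +0 mm in the console's frame; value 0 up, grows as it is pressed to 0.006 m fully down, at about 5 N; springs back when let go
- key_zero_top (a point): centre of the upper face of the smallest (zero) key; moves down with it
- key_weigh_top (a point): centre of the upper face of the middle-sized (weigh) key; moves down with it
- key_print_top (a point): centre of the upper face of the largest (print) key; moves down with it
- pillar_c: thick wax pillar candle, 72 mm across, 110 mm tall, standing left of the work area; to be left alone; origin at the centre of its underside
- spool: wooden wick spool, 60 mm across, 50 mm tall, standing on its flange at the far right, beyond the jars; to be left alone; origin at the centre of its underside
- waxblock: wax slab 90 x 60 mm, 30 mm tall, lying at the far left; to be left alone; origin at the centre of its underside
Things that resemble listed ones, but are neither listed nor needed, are in the scene too. Leave any turquoise look-alike of the jar_e alone.

How it is judged (in metres and radians):
On the way, in this order (a step that is already met when the one before it is completed fails the run):
1. the zero key is pressed with no jar on the pan (value of joint key_zero above 0.0045 m and contact force between each of jar_a, jar_b, jar_c, jar_d, jar_e and scale below 0.1 N), for 0.05 s.
2. every jar stands upright (within 0.1 rad) on the scale pan, its centre within 90 mm of the pan's centre along both edges, at rest and let go (x of jar_a in the frame of pan_top between -0.09 and 0.09 m and y of jar_a in the frame of pan_top between -0.09 and 0.09 m and z of jar_a in the frame of pan_top between -0.006 and 0.006 m and angle between each of jar_a, jar_b, jar_c, jar_d, jar_e's own z axis and vertical below 0.1 rad and linear speed of each of jar_a, jar_b, jar_c, jar_d, jar_e below 0.03 m/s and contact force between each of jar_a, jar_b, jar_c, jar_d, jar_e and the fingers below 0.1 N and x of jar_b in the frame of pan_top between -0.09 and 0.09 m and y of jar_b in the frame of pan_top between -0.09 and 0.09 m and z of jar_b in the frame of pan_top between -0.006 and 0.006 m and x of jar_c in the frame of pan_top between -0.09 and 0.09 m and y of jar_c in the frame of pan_top between -0.09 and 0.09 m and z of jar_c in the frame of pan_top between -0.006 and 0.006 m and x of jar_d in the frame of pan_top between -0.09 and 0.09 m and y of jar_d in the frame of pan_top between -0.09 and 0.09 m and z of jar_d in the frame of pan_top between -0.006 and 0.006 m and x of jar_e in the frame of pan_top between -0.09 and 0.09 m and y of jar_e in the frame of pan_top between -0.09 and 0.09 m and z of jar_e in the frame of pan_top between -0.006 and 0.006 m), for 0.3 s.
3. the weigh key is pressed while every jar stands on the pan (value of joint key_weigh above 0.0045 m and x of jar_a in the frame of pan_top between -0.09 and 0.09 m and y of jar_a in the frame of pan_top between -0.09 and 0.09 m and z of jar_a in the frame of pan_top between -0.006 and 0.006 m and angle between each of jar_a, jar_b, jar_c, jar_d, jar_e's own z axis and vertical below 0.1 rad and x of jar_b in the frame of pan_top between -0.09 and 0.09 m and y of jar_b in the frame of pan_top between -0.09 and 0.09 m and z of jar_b in the frame of pan_top between -0.006 and 0.006 m and x of jar_c in the frame of pan_top between -0.09 and 0.09 m and y of jar_c in the frame of pan_top between -0.09 and 0.09 m and z of jar_c in the frame of pan_top between -0.006 and 0.006 m and x of jar_d in the frame of pan_top between -0.09 and 0.09 m and y of jar_d in the frame of pan_top between -0.09 and 0.09 m and z of jar_d in the frame of pan_top between -0.006 and 0.006 m and x of jar_e in the frame of pan_top between -0.09 and 0.09 m and y of jar_e in the frame of pan_top between -0.09 and 0.09 m and z of jar_e in the frame of pan_top between -0.006 and 0.006 m), for 0.05 s.
4. then the print key is pressed while every jar stands on the pan (value of joint key_print above 0.0045 m and x of jar_a in the frame of pan_top between -0.09 and 0.09 m and y of jar_a in the frame of pan_top between -0.09 and 0.09 m and z of jar_a in the frame of pan_top between -0.006 and 0.006 m and angle between each of jar_a, jar_b, jar_c, jar_d, jar_e's own z axis and vertical below 0.1 rad and x of jar_b in the frame of pan_top between -0.09 and 0.09 m and y of jar_b in the frame of pan_top between -0.09 and 0.09 m and z of jar_b in the frame of pan_top between -0.006 and 0.006 m and x of jar_c in the frame of pan_top between -0.09 and 0.09 m and y of jar_c in the frame of pan_top between -0.09 and 0.09 m and z of jar_c in the frame of pan_top between -0.006 and 0.006 m and x of jar_d in the frame of pan_top between -0.09 and 0.09 m and y of jar_d in the frame of pan_top between -0.09 and 0.09 m and z of jar_d in the frame of pan_top between -0.006 and 0.006 m and x of jar_e in the frame of pan_top between -0.09 and 0.09 m and y of jar_e in the frame of pan_top between -0.09 and 0.09 m and z of jar_e in the frame of pan_top between -0.006 and 0.006 m), for 0.05 s.
At the end, for the whole second after the job is handed in: every jar stands upright (within 0.1 rad) on the dispatch board, its centre within 90 mm of the board's centre along both edges, at rest and let go; all keys are up (under 2 mm down) (x of jar_a in the frame of board_top between -0.09 and 0.09 m and y of jar_a in the frame of board_top between -0.09 and 0.09 m and z of jar_a in the frame of board_top between -0.006 and 0.006 m and angle between each of jar_a, jar_b, jar_c, jar_d, jar_e's own z axis and vertical below 0.1 rad and linear speed of each of jar_a, jar_b, jar_c, jar_d, jar_e below 0.03 m/s and contact force between each of jar_a, jar_b, jar_c, jar_d, jar_e and the fingers below 0.1 N and x of jar_b in the frame of board_top between -0.09 and 0.09 m and y of jar_b in the frame of board_top between -0.09 and 0.09 m and z of jar_b in the frame of board_top between -0.006 and 0.006 m and x of jar_c in the frame of board_top between -0.09 and 0.09 m and y of jar_c in the frame of board_top between -0.09 and 0.09 m and z of jar_c in the frame of board_top between -0.006 and 0.006 m and x of jar_d in the frame of board_top between -0.09 and 0.09 m and y of jar_d in the frame of board_top between -0.09 and 0.09 m and z of jar_d in the frame of board_top between -0.006 and 0.006 m and x of jar_e in the frame of board_top between -0.09 and 0.09 m and y of jar_e in the frame of board_top between -0.09 and 0.09 m and z of jar_e in the frame of board_top between -0.006 and 0.006 m and value of joint each of key_zero, key_weigh, key_print below 0.002 m); the robot touches nothing.
It fails at once if two keys are down (over 3 mm) together (value of joint each of key_zero, key_weigh above 0.003 m or value of joint each of key_zero, key_print above 0.003 m or value of joint each of key_weigh, key_print above 0.003 m).
It fails at once if the weigh or print key is pressed with no jar on the pan (value of joint any of key_weigh, key_print above 0.0045 m and contact force between each of jar_a, jar_b, jar_c, jar_d, jar_e and scale below 0.1 N).
It fails at once if the zero key is pressed with a jar on the pan (value of joint key_zero above 0.0045 m and contact force between any of jar_a, jar_b, jar_c, jar_d, jar_e and scale above 0.5 N).
It fails at once if a jar is dropped: it moves faster than 1 m/s out of the fingers (a fall of about 50 mm) ((linear speed of jar_a above 1 m/s and contact force between jar_a and the fingers below 0.05 N) or (linear speed of jar_b above 1 m/s and contact force between jar_b and the fingers below 0.05 N) or (linear speed of jar_c above 1 m/s and contact force between jar_c and the fingers below 0.05 N) or (linear speed of jar_d above 1 m/s and contact force between jar_d and the fingers below 0.05 N) or (linear speed of jar_e above 1 m/s and contact force between jar_e and the fingers below 0.05 N)).
It fails at once if a pillar candle, the wick spool or the wax slab is moved more than 50 mm (distance of any of pillar_a, pillar_b, pillar_c, spool, waxblock from where it was at the start of the episode above 0.05 m).
Of jar_a, jar_b, jar_c, jar_d, jar_e only 3 to 4 are there at a start; the rules pass over those that are not, and their reading is None.
At some moment in a run one of jar_a, jar_b, jar_c, jar_d, jar_e may be knocked a few centimetres aside while the robot is not near it.
It also fails if it takes over 210 s, if anything falls off the work surface, if the arm or the gripper's body presses on something with over 40 N, if the wrist force passes 120 N, or if a joint passes its speed limit or range.

## Working session

There is one attempt and no reset: what is moved stays moved. The work goes in short steps, Python scripts to look and compute and a tool call to move; the robot and the scene stay as the last step left them, time stands still between calls to the robot, and variables do not carry over. Pictures are saved under pics/ and viewed, at most 14 in all, crops included, and the job is handed in when it is done.

Besides the shell and the picture viewer there is one more tool, called after "Emit:" by a JSON object that holds its "name" and its "arguments". move_arm: Moves the arm, as the interface text tells. Its arguments: {"type":"object","properties":{"dp":{"type":"array","items":{"type":"array","items":{"type":"number"}}},"rotation":{"type":"array","items":{"type":"array","items":{"type":"number"}}},"hand":{"type":"array","items":{"type":"number"}},"newtons":{"type":"number"}},"required":["dp","rotation","hand"]}

```bash
mkdir -p pics
cat > h.py <<'E'
import numpy as np,cv2,sys
from cell import manip,camera
def snap(n,f=None):
    c=camera(n)
    if f: cv2.imwrite('pics/'+f,cv2.cvtColor(c['image'],cv2.COLOR_RGB2BGR))
    return c
def ray(c,u,v,z):
    R=np.array(c['R']);t=np.array(c['t'])
    d=R.T@np.array([(u-c['cx'])/c['fx'],(v-c['cy'])/c['fy'],1]);o=-R.T@t
    return o+d*(z-o[2])/d[2]
def proj(c,X):
    p=np.array(c['R'])@np.array(X,float)+np.array(c['t']);return c['fx']*p[0]/p[2]+c['cx'],c['fy']*p[1]/p[2]+c['cy']
E
python3 - <<'E'
from h import *
s=manip.read_state();print(s['clock'],s['eef_pos'],s['eef_rot'],s['finger_gap'])
for n in('scene','side'):
    c=snap(n,n+'0.png');print(n,-np.array(c['R']).T@np.array(c['t']),c['fx'],np.array(c['R'])[2])
E
```

```text
0.0 [ 161.81709708 -525.325107    165.87178591] [-3.14040200e+00 -7.18433853e-05  2.98760440e-01] 94.09239902757582
scene [1183.6075403   412.48606278 1262.30237189] 484.2480329716386 [-0.44758571 -0.24994658 -0.85859987]
side [ 103.2565967  1050.62490898  899.1203224 ] 394.17527963037685 [ 0.31773961 -0.73072463 -0.60422104]
```

View pics/scene0.png

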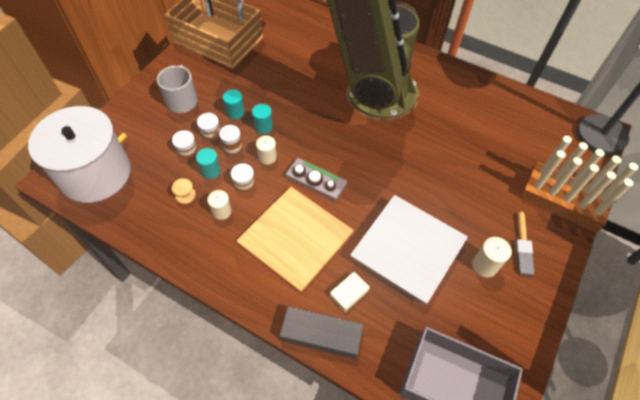

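View pics/side0.png

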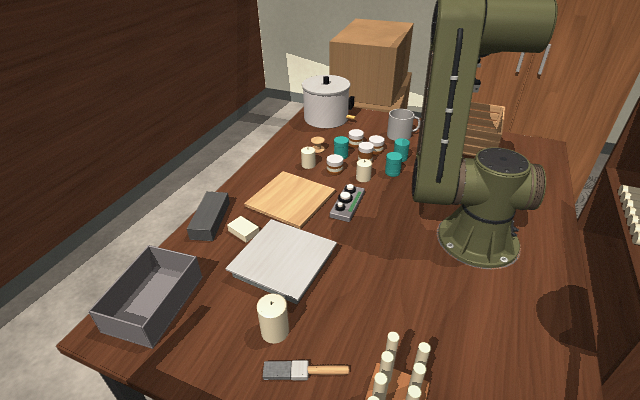

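Candidates in the scene image:
- White-lidded jars: (184,143), (208,125), (230,138), (243,177).
- Turquoise look-alikes, to leave alone: (233,104), (262,118), (207,163).
- Plain pillars: (266,150), (219,205).
- Spool: (183,190).

I choose the four white-lidded jars and will check them in one close crop while measuring.

Run:
```python
from h import *
c=snap('scene');d=snap('side')
im=cv2.cvtColor(c['image'],cv2.COLOR_RGB2BGR);sd=cv2.cvtColor(d['image'],cv2.COLOR_RGB2BGR)
a=cv2.resize(im[85:225,160:360],None,fx=4,fy=4,interpolation=cv2.INTER_CUBIC)
cv2.imwrite('pics/crop0.png',a)
b=cv2.resize(sd[120:230,290:430],None,fx=5,fy=5,interpolation=cv2.INTER_CUBIC)
cv2.imwrite('pics/crop1.png',b)
print('tcp',proj(c,[162,-525,166]),proj(d,[162,-525,166]))
def comps(cam,lo,hi,mina,z,box):
    h=cv2.cvtColor(cam['image'],cv2.COLOR_RGB2HSV)
    m=cv2.inRange(h,np.array(lo),np.array(hi));n,l,st,ce=cv2.connectedComponentsWithStats(m)
    for i in range(1,n):
        x,y=ce[i]
        if st[i][4]>mina and box[0]<x<box[2] and box[1]<y<box[3]:
            print(ce[i].round(1),st[i],[ray(cam,x,y,q)[:2].round(0) for q in z])
print('white');comps(c,(0,0,150),(180,45,255),15,(60,80,50),(160,80,480,310))
print('cream');comps(c,(15,46,150),(35,130,255),15,(75,20),(160,80,480,320))
print('turq');comps(c,(75,100,40),(100,255,255),15,(80,),(160,80,480,310))
print('side white');comps(d,(0,0,150),(180,45,255),15,(60,80,50),(220,110,420,310))
print('side cream');comps(d,(12,46,150),(35,130,255),15,(75,20),(220,110,420,310))
```

```text
tcp (np.float64(226.73547165215092), np.float64(27.683102608860906)) (np.float64(456.78260909243124), np.float64(116.08985735953368))
white
[177.5  88.2] [158  66  38  46 960] [array([ 397., -578.]), array([ 410., -561.]), array([ 390., -586.])]
[393.2 112. ] [391 110   6   5  25] [array([117.,  93.]), array([135.,  98.]), array([108.,  90.])]
[207.4 121.9] [197 113  22  19 319] [array([ 464., -402.]), array([ 476., -389.]), array([ 458., -409.])]
[229.4 133.8] [219 125  21  19 306] [array([ 467., -313.]), array([ 479., -301.]), array([ 461., -319.])]
[182.9 139.8] [172 131  22  19 342] [array([ 562., -424.]), array([ 572., -410.]), array([ 557., -431.])]
[265.6 143.5] [257 137  18  14 204] [array([ 441., -194.]), array([ 453., -184.]), array([ 435., -199.])]
[304.  171.8] [287 159  34  25 373] [array([471., -35.]), array([483., -27.]), array([466., -38.])]
[241.7 173.3] [231 164  22  20 364] [array([ 572., -193.]), array([ 583., -183.]), array([ 567., -198.])]
[331.3 185.7] [314 174  32  24 325] [array([473.,  61.]), array([485.,  67.]), array([467.,  58.])]
[217.9 199. ] [209 191  
[... 2768 characters left out ...]
 258. ] [ 226  219  111   81 4895] [array([518., 364.]), array([508., 380.]), array([523., 355.])]
[270.7 305.8] [257 294  28  24 525] [array([469., 523.]), array([460., 535.]), array([474., 516.])]
side cream
[317.2 139.7] [311 136  14   8  84] [array([ 681., -283.]), array([ 720., -372.])]
[309.5 157.5] [301 146  24  23 223] [array([ 655., -143.]), array([ 691., -222.])]
[362.6 172.9] [356 159  16  23 195] [array([ 429., -118.]), array([ 451., -196.])]
[289.2 198.3] [ 244  171   91   58 2775] [array([614., 120.]), array([648.,  58.])]
[236.4 233.3] [227 224  20  18 101] [array([687., 337.]), array([726., 289.])]
[282.8 301.1] [276 294  10  18  23] [array([441., 508.]), array([463., 472.])]
```

View pics/crop0.png

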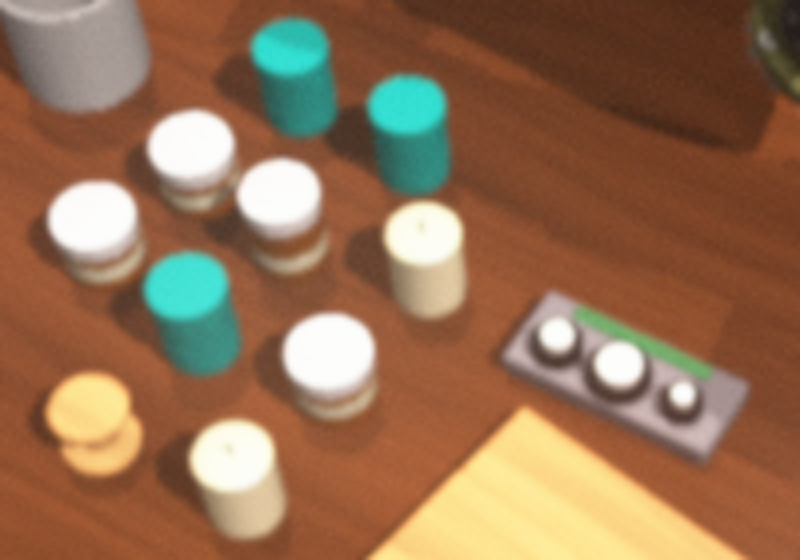

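View pics/crop1.png

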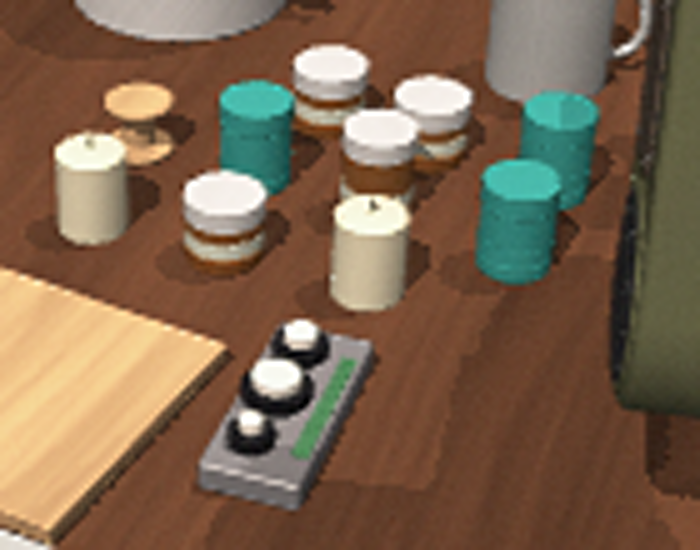

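Run:
```python
from h import *
c=snap('scene');d=snap('side')
def quad(cam,lo,hi,z,pt):
    h=cv2.cvtColor(cam['image'],cv2.COLOR_RGB2HSV);m=cv2.inRange(h,np.array(lo),np.array(hi))
    n,l,st,ce=cv2.connectedComponentsWithStats(m);k=l[pt[1],pt[0]]
    v,u=np.nonzero(l==k);P=np.array([ray(cam,a,b,z)[:2] for a,b in zip(u,v)],np.float32)
    (cx,cy),(w,hh),an=cv2.minAreaRect(P);hl=cv2.convexHull(P);print('rect',(cx,cy),(w,hh),an,'mean',P.mean(0))
print('pan');quad(c,(0,0,150),(180,45,255),50,(410,248));quad(d,(0,0,150),(180,45,255),50,(282,258))
print('board');quad(c,(12,60,120),(30,200,255),20,(295,237));quad(d,(12,60,120),(30,200,255),20,(289,198))
for nm,cam,box in(('scene',c,(280,150,350,205)),('side',d,(325,175,370,225))):
    h=cv2.cvtColor(cam['image'],cv2.COLOR_RGB2HSV);g=np.zeros(h.shape[:2],np.uint8)
    m=cv2.inRange(h,(0,0,190),(180,60,255));g[box[1]:box[3],box[0]:box[2]]=m[box[1]:box[3],box[0]:box[2]]
    n,l,st,ce=cv2.connectedComponentsWithStats(g)
    for i in range(1,n):
        if st[i][4]>6: print(nm,ce[i].round(1),st[i],[ray(cam,*ce[i],z)[:2].round(1) for z in(30,36,42)])
# obstacles: bottoms of turquoise / pillars use body centroid at mid height
for nm,p,z in(('tq',(233.5,103.4),42),('tq',(262.2,117.6),42),('tq',(207.9,162.2),42),('pA',(266.3,149),40),('pB',(219.5,204),40)): print(nm,ray(c,*p,z)[:2].round())
```

```text
pan
rect (529.9554443359375, 343.1068115234375) (241.35003662109375, 241.91915893554688) 85.39090728759766 mean [534.5684  345.74936]
rect (528.7236328125, 343.74462890625) (243.14077758789062, 239.999267578125) 85.41680908203125 mean [524.61163 352.24637]
board
rect (652.560546875, 44.206764221191406) (252.86863708496094, 250.74066162109375) 81.65144348144531 mean [656.66846  47.05407]
rect (650.00732421875, 50.57646942138672) (259.19342041015625, 247.18641662597656) 81.48497009277344 mean [648.42786  55.34045]
scene [298.6 166.2] [295 160   9  13  88] [array([444.1, -71. ]), array([447.7, -68.7]), array([451.3, -66.3])]
scene [313.9 174.7] [307 168  14  14 125] [array([447.4, -13.7]), array([451. , -11.7]), array([454.5,  -9.6])]
scene [289.5 173. ] [288 171   4   5  11] [array([480.6, -81.9]), array([484. , -79.5]), array([487.5, -77.1])]
scene [328.8 181. ] [324 176  10  11  54] [array([443.9,  37.2]), array([447.5,  39. ]), array([451.1,  40.8])]
scene [302.3 179.5] [300 178   5   4  12] [array([480.9, -35.2]), array([484.3, -33. ]), array([487.7, -30.9])]
scene [321.2 188.4] [317 186   9   6  24] [array([479.4,  30.7]), array([482.9,  32.6]), array([486.3,  34.4])]
scene [334.5 192.8] [328 189  12   8  44] [array([472.3,  73. ]), array([475.8,  74.7]), array([479.3,  76.3])]
side [360.8 178. ] [356 175   9   7  23] [array([ 442.7, -146.2]), array([ 440.3, -138. ]), array([ 438. , -129.7])]
side [349.4 186.4] [347 184   6   6  29] [array([465.2, -78.7]), array([462.7, -70.9]), array([460.2, -63.1])]
side [344.5 194.8] [340 192  10   7  55] [array([464.8, -23.7]), array([462.3, -16.3]), array([459.8,  -8.8])]
side [339.4 203.9] [338 202   4   5  17] [array([463.6,  32.1]), array([461.1,  39.1]), array([458.6,  46.1])]
tq [ 343. -389.]
tq [ 346. -272.]
tq [ 582. -315.]
pA [ 446. -190.]
pB [ 686. -196.]
```

Run:
```python
from h import *
c=snap('scene');d=snap('side')
def P(k):return k['fx'],np.array([[k['fx'],0,k['cx']],[0,k['fy'],k['cy']],[0,0,1]])@np.c_[np.array(k['R']),np.array(k['t'])]
for n,a,b in(('weigh',(299.2,168.2),(350.4,186.4)),('print',(314.5,176),(345.6,195.4)),('zero',(330.7,183.5),(340,204.4))):
    X=cv2.triangulatePoints(P(c)[1],P(d)[1],np.array(a,float),np.array(b,float));print(n,(X[:3]/X[3]).ravel().round(1),[ (ray(c,*a,z)[:2].round(1),ray(d,*b,z)[:2].round(1)) for z in (30,36)])
```

```text
weigh [456.8 -61.2  43.3] [(array([449.7, -65.6]), array([461.9, -80.3])), (array([453.3, -63.3]), array([459.4, -72.5]))]
print [456.1  -7.   40.7] [(array([450.6,  -9.8]), array([459.9, -22. ])), (array([454.1,  -7.8]), array([457.5, -14.6]))]
zero [455.9  49.9  42.5] [(array([449.1,  46.7]), array([460.7,  34. ])), (array([452.6,  48.5]), array([458.2,  41. ]))]
```

Emit:
{"name": "move_arm", "arguments": {"dp": [[25, 50, 0], [27, 53, 0], [27, 53, 0], [27, 53, 0], [27, 53, 0], [27, 53, 0], [27, 53, 0], [27, 53, 0], [27, 53, 0], [26, 53, 0]], "rotation": [[0, 0, 0], [0, 0, 0], [0, 0, 0], [0, 0, 0], [0, 0, 0], [0, 0, 0], [0, 0, 0], [0, 0, 0], [0, 0, 0], [0, 0, 0]], "hand": [0, 0, 0, 0, 0, 0, 0, 0, 0, 0], "newtons": 20}}

```text
clock: 1.65
eef_pos: [429.6, 3.4, 166.8]
eef_rot: [3.141, -0.001, 0.299]
wrist_force: [-0.4, -0.2, -0.0]
finger_gap: 0.8
finger_force: 0.0
```

Emit:
{"name": "move_arm", "arguments": {"dp": [[13, 22, -33], [13, 23, -23], [0, 0, 0]], "rotation": [[0, 0, -0.15], [0, 0, -0.15], [0, 0, 0]], "hand": [0, 0, 0]}}

```text
clock: 2.02
eef_pos: [454.3, 47.3, 109.1]
eef_rot: [3.142, 0.003, 0.001]
wrist_force: [-0.3, -0.2, 0.5]
finger_gap: 0.6
finger_force: 0.0
```

```bash
cat >> h.py <<'E'
from scipy.spatial.transform import Rotation as Ro
def wrist(f=None):
    s=manip.read_state();c=snap('wrist',f);M=np.array(c['mount']);T=np.eye(4)
    T[:3,:3]=Ro.from_euler('xyz',s['eef_rot']).as_matrix();T[:3,3]=s['eef_pos']
    W=np.linalg.inv(T@M);c['R']=W[:3,:3];c['t']=W[:3,3];return c
E
python3 - <<'E'
from h import *
c=wrist('w0.png')
for n,p in(('zero',(456,48,42)),('print',(456,-7,42)),('weigh',(457,-62,42)),('tcp',manip.read_state()['eef_pos'])):print(n,proj(c,p))
print(manip.read_state()['eef_pos'])
E
```

```text
zero (np.float64(320.75734821178537), np.float64(197.5127266607211))
print (np.float64(375.95524907991734), np.float64(197.66511165842022))
weigh (np.float64(431.2625892436486), np.float64(196.84715995537633))
tcp (np.float64(322.42290835653074), np.float64(221.97046136137817))
[454.57155793  46.5048285  110.24159337]
```

View pics/w0.png

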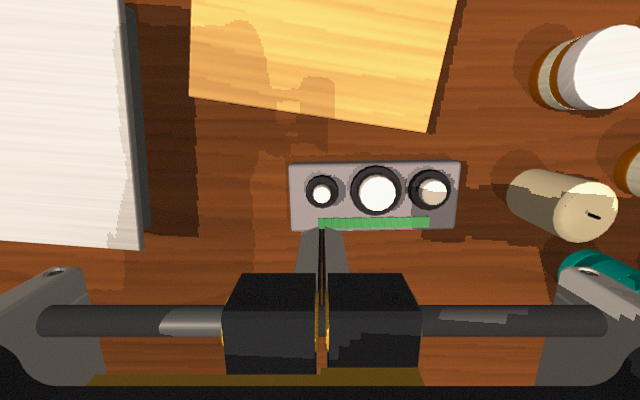

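The wrist view shows the keys at zero (321,194), print (376,194) and weigh (432,191). They sit about 3.5 px further from the robot than predicted, so I shift x by +4 mm and press zero.

Emit:
{"name": "move_arm", "arguments": {"dp": [[4, 1, -30], [0, 0, -28], [0, 0, -6], [0, 0, -4], [0, 0, 0]], "rotation": [[0, 0, 0], [0, 0, 0], [0, 0, 0], [0, 0, 0], [0, 0, 0]], "hand": [0, 0, 0, 0, 0]}}

```text
clock: 2.7
eef_pos: [459.4, 47.2, 43.4]
eef_rot: [-3.142, -0.001, -0.001]
wrist_force: [0.7, -0.1, 0.0]
finger_gap: 0.8
finger_force: 0.0
```

Emit:
{"name": "move_arm", "arguments": {"dp": [[0, 0, -4], [0, 0, -2], [0, 0, -1], [0, 0, 0]], "rotation": [[0, 0, 0], [0, 0, 0], [0, 0, 0], [0, 0, 0]], "hand": [0, 0, 0, 0]}}

```text
clock: 3.2
eef_pos: [458.8, 47.4, 35.4]
eef_rot: [3.142, 0.0, -0.001]
wrist_force: [1.1, -0.7, -0.3]
finger_gap: 0.1
finger_force: 0.0
```

Run:
```python
from h import *
c=wrist('w1.png')
# reconstruct pose of w0
T=np.eye(4);T[:3,:3]=Ro.from_euler('xyz',[3.142,0,0]).as_matrix();T[:3,3]=[454.5,46.8,109.8]
W=np.linalg.inv(T@np.array(c['mount']));c['R']=W[:3,:3];c['t']=W[:3,3]
for p in((321.5,194),(376.5,194),(432,191)):print([ray(c,*p,z)[:2].round(1) for z in(42,36,30)])
```

```text
[array([459.9,  46.8]), array([458.3,  46.8]), array([456.8,  46.8])]
[array([460. ,  -7.9]), array([458.5,  -9.1]), array([457. , -10.2])]
[array([463.2, -62.8]), array([461.7, -65.1]), array([460.3, -67.4])]
```

View pics/w1.png

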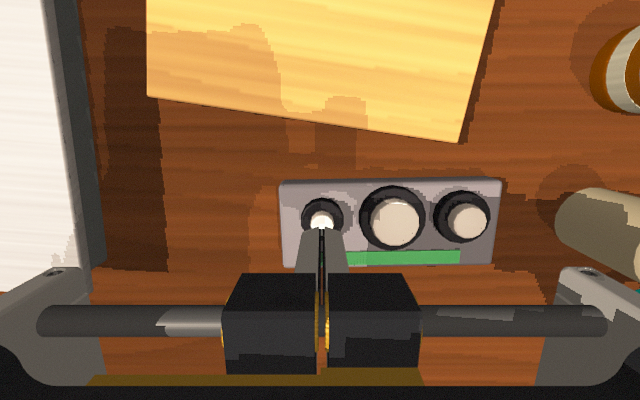

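The fingers are centred over the zero key at (322,218), with no contact yet. I keep going down.

Emit:
{"name": "move_arm", "arguments": {"dp": [[0, 0, -2], [0, 0, -2], [0, 0, -2], [0, 0, 0]], "rotation": [[0, 0, 0], [0, 0, 0], [0, 0, 0], [0, 0, 0]], "hand": [0, 0, 0, 0]}}

```text
clock: 3.75
eef_pos: [458.8, 47.4, 29.3]
eef_rot: [-3.142, 0.0, -0.001]
wrist_force: [0.5, -0.8, 0.6]
finger_gap: 0.6
finger_force: 0.0
```

Emit:
{"name": "move_arm", "arguments": {"dp": [[0, 0, -2], [0, 0, -1], [0, 0, 0]], "rotation": [[0, 0, 0], [0, 0, 0], [0, 0, 0]], "hand": [0, 0, 0]}}

```text
clock: 4.12
eef_pos: [458.8, 47.4, 26.4]
eef_rot: [3.142, 0.0, -0.001]
wrist_force: [0.6, 0.1, -0.0]
finger_gap: 0.4
finger_force: 0.0
```

Emit:
{"name": "move_arm", "arguments": {"dp": [[0, 0, -1], [0, 0, -1], [0, 0, 0]], "rotation": [[0, 0, 0], [0, 0, 0], [0, 0, 0]], "hand": [0, 0, 0]}}

```text
clock: 4.5
eef_pos: [458.8, 47.4, 24.4]
eef_rot: [-3.142, 0.0, -0.001]
wrist_force: [-0.6, 0.3, 0.7]
finger_gap: 0.5
finger_force: 0.0
```

Run:
```python
from h import *
c=wrist();im=cv2.cvtColor(c['image'],cv2.COLOR_RGB2BGR)
d=snap('side');sd=cv2.cvtColor(d['image'],cv2.COLOR_RGB2BGR)[150:250,290:410]
cv2.imwrite('pics/w2.png',np.hstack([cv2.resize(im[170:290,260:420],(480,360)),cv2.resize(sd,(320,267))if 0 else cv2.copyMakeBorder(cv2.resize(sd,(312,260)),0,100,0,0,0)]))
```

```text
(no output)
```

View pics/w2.png

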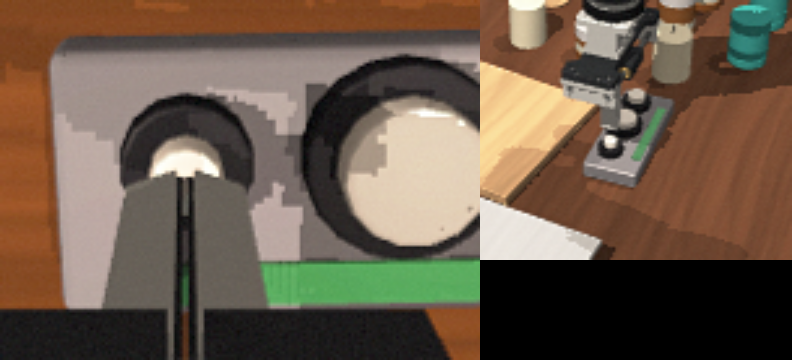

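Run:
```python
from h import *
d=snap('side');s=manip.read_state();p=s['eef_pos'];print(p,proj(d,p),proj(d,p+np.array([0,0,20])),s['joints'],s['effort'],s['wrist_force'])
c=wrist();print(proj(c,p),(c['R']@p+c['t'])[2],c['fx'],c['mount'])
for z in (42,36,30,24): print(proj(d,[458.8,47.4,z]),proj(c,[458.8,47.4,z]),proj(c,[458.8,-7.6,z]))
cv2.imwrite('pics/s2.png',cv2.resize(cv2.cvtColor(d['image'],cv2.COLOR_RGB2BGR)[165:235,300:390],None,fx=8,fy=8,interpolation=cv2.INTER_NEAREST))
```

```text
[458.91003907  47.36399184  24.45802954] (np.float64(339.1130219843116), np.float64(207.99049549390662)) (np.float64(339.2265509305082), np.float64(203.51837148287032)) [2.34268731e-02 2.86859832e-01 1.90591223e+00 4.57559194e-06
 9.48809019e-01 1.59547609e+00] [-1.34206548e-04 -4.54933476e+01 -2.83935964e+01  1.14374544e-02
 -7.52992253e-02  2.79275760e-06] [0.30085587 1.12951203 0.56477912]
(np.float64(321.4445280339197), np.float64(221.821147472964)) 231.47256344851326 296.78411860038904 [[ 1.78217904e-03 -9.65462369e-01 -2.60536442e-01  7.73023167e+01]
 [ 9.99997708e-01  2.02966075e-03 -6.80849535e-04  1.34779503e-02]
 [ 1.18613519e-03 -2.60534632e-01  9.65463774e-01 -2.18892194e+02]
 [ 0.00000000e+00  0.00000000e+00  0.00000000e+00  1.00000000e+00]]
(np.float64(339.23869169950603), np.float64(204.085804091775)) (np.float64(321.3767159934701), np.float64(230.06788475019687)) (np.float64(397.47181719762887), np.float64(230.13816398874562))
(np.float64(339.20442562313195), np.float64(205.43283885736918)) (np.float64(321.3844625649927), np.float64(227.15247748680565)) (np.float64(395.478661117137), np.float64(227.22017229400376))
(np.float64(339.17034074048036), np.float64(206.77275071105205)) (np.float64(321.39181228301936), np.float64(224.38642527182503)) (np.float64(393.58763868986097), np.float64(224.45170484111858))
(np.float64(339.13643561815445), np.float64(208.10559600113112)) (np.float64(321.3987948818605), np.float64(221.75853765478118)) (np.float64(391.79109569931376), np.float64(221.8215558141695))
```

View pics/s2.png

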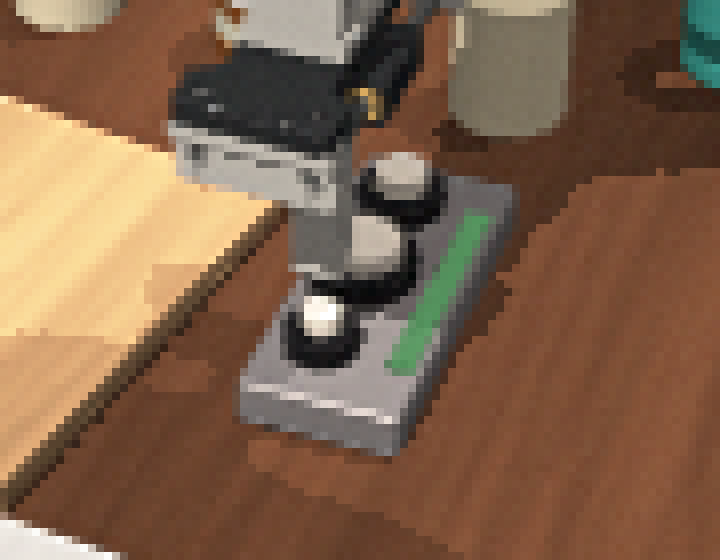

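The side view has the fingertip at about (340,199), while the TCP projects to (339,208). The shut fingertips therefore look about 36 mm shorter than the TCP suggests. I continue down slowly, watching the force.

Emit:
{"name": "move_arm", "arguments": {"dp": [[0, 0, -3], [0, 0, -3], [0, 0, -2], [0, 0, 0]], "rotation": [[0, 0, 0], [0, 0, 0], [0, 0, 0], [0, 0, 0]], "hand": [0, 0, 0, 0]}}

```text
clock: 5.2
eef_pos: [458.8, 47.4, 16.2]
eef_rot: [-3.142, 0.0, -0.001]
wrist_force: [1.3, -0.3, -0.4]
finger_gap: 0.8
finger_force: 0.0
```

Emit:
{"name": "move_arm", "arguments": {"dp": [[0, 0, -2], [0, 0, -2], [0, 0, 0]], "rotation": [[0, 0, 0], [0, 0, 0], [0, 0, 0]], "hand": [0, 0, 0]}}

```text
clock: 5.58
eef_pos: [458.8, 47.4, 12.3]
eef_rot: [3.142, 0.0, -0.001]
wrist_force: [-0.2, -0.9, -0.3]
finger_gap: 0.5
finger_force: 0.0
```

Emit:
{"name": "move_arm", "arguments": {"dp": [[0, 0, -2], [0, 0, -2], [0, 0, 0]], "rotation": [[0, 0, 0], [0, 0, 0], [0, 0, 0]], "hand": [0, 0, 0]}}

```text
clock: 5.95
eef_pos: [458.8, 47.4, 8.3]
eef_rot: [3.142, 0.0, -0.001]
wrist_force: [1.0, 0.2, -0.2]
finger_gap: 0.7
finger_force: 0.0
```

Run:
```python
from h import *
d=snap('side');c=wrist();s=manip.read_state();print(s['eef_pos'],s['wrist_force'])
im=cv2.cvtColor(c['image'],cv2.COLOR_RGB2BGR);sd=cv2.cvtColor(d['image'],cv2.COLOR_RGB2BGR)
cv2.imwrite('pics/s3.png',np.hstack([cv2.resize(sd[165:235,310:380],(400,400),interpolation=cv2.INTER_NEAREST),cv2.resize(im[170:270,270:370],(400,400))]))
```

```text
[458.89812059  47.37301111   8.43236088] [-0.81721704  0.38996866 -0.05558696]
```

View pics/s3.png

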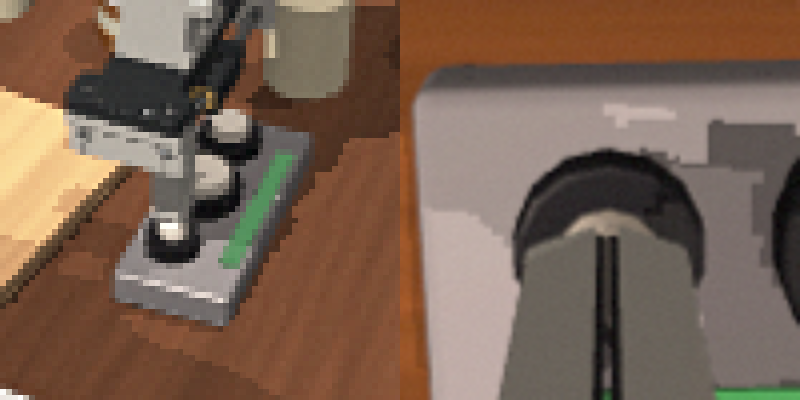

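The tip sits just above the zero key, so I keep pressing gently.

Emit:
{"name": "move_arm", "arguments": {"dp": [[0, 0, -1], [0, 0, -1], [0, 0, 0]], "rotation": [[0, 0, 0], [0, 0, 0], [0, 0, 0]], "hand": [0, 0, 0]}}

```text
clock: 6.42
eef_pos: [459.0, 47.4, 6.5]
eef_rot: [-3.142, -0.0, -0.001]
wrist_force: [0.9, -0.3, 1.3]
finger_gap: -0.0
finger_force: 0.9
```

Emit:
{"name": "move_arm", "arguments": {"dp": [[0, 0, -1], [0, 0, -1], [0, 0, 0]], "rotation": [[0, 0, 0], [0, 0, 0], [0, 0, 0]], "hand": [0, 0, 0]}}

```text
clock: 6.8
eef_pos: [459.0, 47.4, 4.5]
eef_rot: [-3.142, -0.0, -0.001]
wrist_force: [-0.8, 0.2, 3.8]
finger_gap: 0.6
finger_force: 1.5
```

Emit:
{"name": "move_arm", "arguments": {"dp": [[0, 0, -1], [0, 0, -1], [0, 0, 0]], "rotation": [[0, 0, 0], [0, 0, 0], [0, 0, 0]], "hand": [0, 0, 0]}}

```text
clock: 7.18
eef_pos: [459.0, 47.4, 2.5]
eef_rot: [-3.142, -0.0, -0.001]
wrist_force: [0.4, -0.5, 4.2]
finger_gap: 0.8
finger_force: 2.0
```

Emit:
{"name": "move_arm", "arguments": {"dp": [[0, 0, -1], [0, 0, -1], [0, 0, 0], [0, 0, 0]], "rotation": [[0, 0, 0], [0, 0, 0], [0, 0, 0], [0, 0, 0]], "hand": [0, 0, 0, 0]}}

```text
clock: 7.68
eef_pos: [459.1, 47.4, 1.0]
eef_rot: [-3.142, -0.0, -0.001]
wrist_force: [-3.8, -0.6, 14.0]
finger_gap: 0.6
finger_force: 7.3
```

Emit:
{"name": "move_arm", "arguments": {"dp": [[0, 0, -1], [0, 0, 0], [0, 0, 0]], "rotation": [[0, 0, 0], [0, 0, 0], [0, 0, 0]], "hand": [0, 0, 0]}}

```text
clock: 8.05
eef_pos: [459.2, 47.4, 0.8]
eef_rot: [3.142, -0.001, -0.001]
wrist_force: [-9.1, -0.7, 26.5]
finger_gap: 0.5
finger_force: 13.5
```

The zero key bottomed out with the TCP reading z≈1, so the real fingertips sit about 35 mm above the reported TCP. I lift and go to the nearest jar.

Emit:
{"name": "move_arm", "arguments": {"dp": [[0, 0, 20], [0, 0, 40], [20, -40, 40], [22, -50, 0], [22, -50, 0], [23, -51, 0], [23, -52, 0], [0, 0, 0]], "rotation": [[0, 0, 0], [0, 0, 0], [0, 0, 0.1], [0, 0, 0.1], [0, 0, 0.1], [0, 0, 0.1], [0, 0, 0], [0, 0, 0]], "hand": [0, 0, 1, 1, 1, 1, 1, 1]}}

```text
clock: 9.05
eef_pos: [568.9, -198.5, 98.1]
eef_rot: [-3.141, 0.001, 0.395]
wrist_force: [-0.7, -0.3, 0.4]
finger_gap: 56.9
finger_force: 0.0
```

```bash
cat >> h.py <<'E'
def lids(c,ztop=(54,74),mina=100,box=(0,0,640,400)):
    h=cv2.cvtColor(c['image'],cv2.COLOR_RGB2HSV);m=cv2.inRange(h,(0,0,150),(180,45,255))
    m=cv2.morphologyEx(m,cv2.MORPH_OPEN,np.ones((3,3)))
    n,l,st,ce=cv2.connectedComponentsWithStats(m)
    for i in range(1,n):
        x,y=ce[i]
        if st[i][4]>mina and box[0]<x<box[2] and box[1]<y<box[3]: print(ce[i].round(1),st[i][2:],[ray(c,x,y,z)[:2].round(1) for z in ztop])
E
python3 - <<'E'
from h import *
s=manip.read_state();print(s['eef_pos'],s['eef_rot'],s['wrist_force'],s['joints'])
c=wrist('w3.png');lids(c,(56,60,74),400)
print('scene');lids(snap('scene'),box=(165,80,340,215))
E
```

```text
[ 568.91571641 -198.48449763   98.0611554 ] [-3.14078311e+00  1.15725670e-03  3.95462228e-01] [-0.6558918  -0.25277231  0.39153659] [-3.96327105e-01  4.77117026e-01  1.43990129e+00 -2.70686745e-04
  1.22596349e+00  7.79099142e-01]
[379.4  59.6] [  71   67 2810] [array([ 701.3, -194.3]), array([ 700.4, -193.9]), array([ 697.1, -192.6])]
[320.  200.7] [  72   72 4002] [array([ 573.7, -195.7]), array([ 574.7, -195.3]), array([ 578.3, -193.9])]
[ 64.9 212.2] [  93   74 2916] [array([472.4,  17.1]), array([474.9,  14.2]), array([484. ,   4.2])]
[170.7 224.3] [ 65  42 632] [array([498.7, -76.1]), array([500.9, -77.5]), array([508.5, -82.5])]
[147.3 249.3] [ 48  24 637] [array([465.4, -62.2]), array([468.1, -63.8]), array([477.5, -69.6])]
[597.4 297.2] [  83   62 2269] [array([ 588.7, -489.6]), array([ 589.5, -484.7]), array([ 592.2, -467.5])]
[380.6 350. ] [  47   29 1066] [array([ 447.6, -317.7]), array([ 450.5, -315.4]), array([ 460.9, -307.5])]
scene
[173.2  81.4] [ 34  32 613] [array([ 375.7, -615.5]), array([ 389.1, -598.4])]
[242.2 121.7] [ 14  23 168] [array([ 401.7, -310.7]), array([ 414.6, -298.7])]
[188. 131.] [ 19  17 255] [array([ 522.3, -436.6]), array([ 533.3, -422.5])]
[266.7 143.9] [ 16  14 174] [array([ 436.6, -192.8]), array([ 448.9, -182.8])]
[298.6 165.6] [ 11  14 119] [array([456.7, -62.9]), array([468.8, -55.1])]
[241.7 173.3] [ 22  20 365] [array([ 569.4, -195.5]), array([ 579.6, -185.4])]
[313.  173.8] [ 14  14 127] [array([460.3,  -9.7]), array([472.3,  -2.7])]
[337.6 187.6] [ 18  18 151] [array([465.6,  78.7]), array([477.5,  84.2])]
[217.8 199.9] [ 19  15 224] [array([ 682.7, -201. ]), array([ 691. , -190.9])]
```

View pics/w3.png

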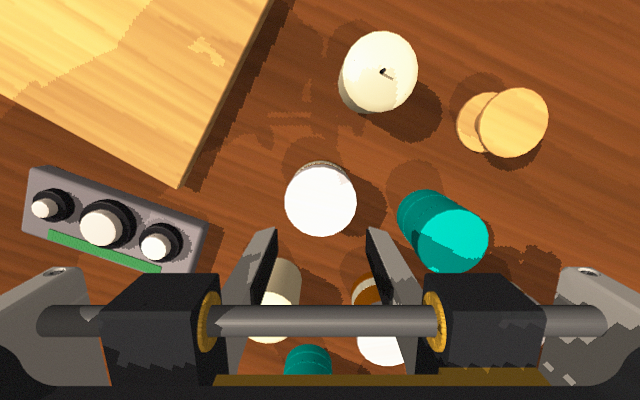

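The wrist view has the squat jar's lid at (320,201), diameter 72 px, centred between the fingers. It is about +5 mm in x and +3 mm in y from the TCP. I descend and grip.

Emit:
{"name": "move_arm", "arguments": {"dp": [[5, 3, -30], [0, 0, -40], [0, 0, -25], [0, 0, -6], [0, 0, 0], [0, 0, 0], [0, 0, 0], [0, 0, 0], [0, 0, 0], [0, 0, 0]], "rotation": [[0, 0, 0], [0, 0, 0], [0, 0, 0], [0, 0, 0], [0, 0, 0], [0, 0, 0], [0, 0, 0], [0, 0, 0], [0, 0, 0], [0, 0, 0]], "hand": [1, 1, 1, 1, 0, 0, 0, 0, 0, 0], "newtons": 20}}

```text
clock: 10.4
eef_pos: [574.4, -192.8, -0.6]
eef_rot: [3.141, -0.001, 0.399]
wrist_force: [0.3, -0.1, 6.1]
finger_gap: 65.6
finger_force: 20.0
```

Emit:
{"name": "move_arm", "arguments": {"dp": [[0, 0, 30], [0, 20, 50], [2, 50, 20], [2, 58, 0], [2, 58, 0], [2, 58, 0], [2, 58, 0], [2, 58, 0], [2, 58, 0], [2, 58, 0]], "rotation": [[0, 0, 0], [0, 0, 0], [0, 0, 0], [0, 0, 0], [0, 0, 0], [0, 0, 0], [0, 0, 0], [0, 0, 0], [0, 0, 0], [0, 0, 0]], "hand": [0, 0, 0, 0, 0, 0, 0, 0, 0, 0]}}

```text
clock: 11.65
eef_pos: [589.5, 285.2, 98.3]
eef_rot: [3.142, 0.001, 0.399]
wrist_force: [-0.4, 0.7, -1.5]
finger_gap: 65.3
finger_force: 20.0
```

Emit:
{"name": "move_arm", "arguments": {"dp": [[0, 58, 0], [0, 40, 0], [0, 21, 0], [0, 0, 0]], "rotation": [[0, 0, 0], [0, 0, 0], [0, 0, 0], [0, 0, 0]], "hand": [0, 0, 0, 0]}}

```text
clock: 12.15
eef_pos: [589.2, 403.4, 97.6]
eef_rot: [3.142, 0.001, 0.401]
wrist_force: [-0.7, 0.6, -1.8]
finger_gap: 65.4
finger_force: 20.0
```

Emit:
{"name": "move_arm", "arguments": {"dp": [[0, 0, -25], [0, 0, -15], [0, 0, -4], [0, 0, -2], [0, 0, 0]], "rotation": [[0, 0, 0], [0, 0, 0], [0, 0, 0], [0, 0, 0], [0, 0, 0]], "hand": [0, 0, 0, 0, 0]}}

```text
clock: 12.78
eef_pos: [590.2, 402.4, 53.1]
eef_rot: [-3.141, -0.001, 0.399]
wrist_force: [-0.2, -0.3, -1.8]
finger_gap: 65.9
finger_force: 20.0
```

Emit:
{"name": "move_arm", "arguments": {"dp": [[0, 0, -2], [0, 0, -1], [0, 0, 0]], "rotation": [[0, 0, 0], [0, 0, 0], [0, 0, 0]], "hand": [0, 0, 0]}}

```text
clock: 13.15
eef_pos: [589.9, 402.4, 49.5]
eef_rot: [3.142, -0.0, 0.399]
wrist_force: [-1.0, -0.2, -2.1]
finger_gap: 65.6
finger_force: 20.0
```

Emit:
{"name": "move_arm", "arguments": {"dp": [[0, 0, -1], [0, 0, -1], [0, 0, 0]], "rotation": [[0, 0, 0], [0, 0, 0], [0, 0, 0]], "hand": [0, 0, 0]}}

```text
clock: 13.52
eef_pos: [590.2, 402.6, 49.4]
eef_rot: [-3.141, -0.002, 0.399]
wrist_force: [-5.4, -3.5, 11.1]
finger_gap: 65.5
finger_force: 20.0
```

Emit:
{"name": "move_arm", "arguments": {"dp": [[0, 0, 1], [0, 0, 0], [0, 0, 0], [0, 0, 30], [0, 0, 36], [-5, -58, 0], [-5, -58, 0], [-5, -58, 0], [-5, -58, 0], [-5, -58, 0]], "rotation": [[0, 0, 0], [0, 0, 0], [0, 0, 0], [0, 0, 0], [0, 0, 0], [0, 0, 0], [0, 0, 0], [0, 0, 0], [0, 0, 0], [0, 0, 0]], "hand": [1, 1, 1, 1, 1, 1, 1, 1, 1, 1]}}

```text
clock: 14.78
eef_pos: [564.5, 110.6, 114.5]
eef_rot: [3.141, -0.0, 0.399]
wrist_force: [0.2, 0.9, -1.1]
finger_gap: 94.2
finger_force: 0.0
```

Emit:
{"name": "move_arm", "arguments": {"dp": [[-12, -58, 0], [-12, -58, 0], [-13, -58, 0], [-13, -58, 0], [-13, -58, 0], [-13, -58, 0], [-12, -50, 0], [0, -20, 0], [0, 0, 0]], "rotation": [[0, 0, 0], [0, 0, 0], [0, 0, 0], [0, 0, 0], [0, 0, 0], [0, 0, 0], [0, 0, 0], [0, 0, 0], [0, 0, 0]], "hand": [1, 1, 1, 1, 1, 1, 1, 1, 1]}}

```text
clock: 15.9
eef_pos: [476.9, -305.9, 114.2]
eef_rot: [-3.141, 0.0, 0.398]
wrist_force: [-0.4, 0.2, -0.1]
finger_gap: 93.8
finger_force: 0.0
```

Run:
```python
from h import *
s=manip.read_state();print(s['eef_pos'],s['eef_rot'][2])
c=wrist('w4.png');lids(c,(60,80),400)
d=snap('side');print('side');lids(d,(54,74),50,(325,120,430,175))
```

```text
[ 476.93753161 -305.9348482   114.1587191 ] 0.39751926886958233
[631.2  28.9] [ 20  54 780] [array([ 713.8, -483.8]), array([ 701.7, -468.6])]
[14.2 92.2] [ 32  38 985] [array([465.4, -21.6]), array([471.5, -40.3])]
[96.3 97.7] [ 70  49 612] [array([488.6, -88.3]), array([ 493. , -102.1])]
[ 73.5 115. ] [ 24  25 492] [array([466.2, -72.7]), array([472.2, -87.6])]
[187.9 183.1] [  57   53 2158] [array([ 446.2, -183.4]), array([ 453.7, -190.2])]
[322.  205.2] [  68   68 3579] [array([ 475.3, -307.9]), array([ 480.6, -305.6])]
[461.7 203.6] [  74   67 3797] [array([ 528.7, -430.3]), array([ 530.2, -419. ])]
[402.  245.3] [  67   64 1607] [array([ 468. , -397.2]), array([ 473.9, -388.4])]
side
[364.7 131.9] [ 15  20 164] [array([ 527.5, -458.9]), array([ 517.4, -423.2])]
[369.8 143.5] [ 25  17 236] [array([ 476.9, -369.7]), array([ 468. , -336.1])]
[363.9 162.9] [13  8 78] [array([ 453.9, -216.5]), array([ 445.6, -186.5])]
```

T is at (480.6,-305.6). The wrist data put one squat jar at about (529,-430), so it has been knocked aside. I pick T now.

Emit:
{"name": "move_arm", "arguments": {"dp": [[4, 0, -30], [0, 0, -40], [0, 0, -22], [0, 0, -4], [0, 0, 0], [0, 0, 0], [0, 0, 0], [0, 0, 0], [0, 0, 0], [0, 0, 0]], "rotation": [[0, 0, 0], [0, 0, 0], [0, 0, 0], [0, 0, 0], [0, 0, 0], [0, 0, 0], [0, 0, 0], [0, 0, 0], [0, 0, 0], [0, 0, 0]], "hand": [1, 1, 1, 1, 0, 0, 0, 0, 0, 0]}}

```text
clock: 17.25
eef_pos: [481.1, -305.7, 19.0]
eef_rot: [3.141, -0.0, 0.399]
wrist_force: [-0.8, 1.8, 5.9]
finger_gap: 61.5
finger_force: 20.0
```

Emit:
{"name": "move_arm", "arguments": {"dp": [[0, 0, 45], [0, 0, 55], [-1, 50, 0], [-1, 59, 0], [-1, 59, 0], [-1, 59, 0], [-1, 59, 0], [-1, 59, 0], [-1, 59, 0], [-1, 59, 0]], "rotation": [[0, 0, 0], [0, 0, 0], [0, 0, 0], [0, 0, 0], [0, 0, 0], [0, 0, 0], [0, 0, 0], [0, 0, 0], [0, 0, 0], [0, 0, 0]], "hand": [0, 0, 0, 0, 0, 0, 0, 0, 0, 0]}}

```text
clock: 18.5
eef_pos: [472.4, 159.2, 118.2]
eef_rot: [3.142, 0.0, 0.399]
wrist_force: [1.1, -0.8, -3.0]
finger_gap: 61.5
finger_force: 20.0
```

Emit:
{"name": "move_arm", "arguments": {"dp": [[-1, 59, 0], [-1, 59, 0], [-1, 59, 0], [0, 50, 0], [0, 18, 0], [0, 0, -20], [0, 0, -20], [0, 0, -5], [0, 0, 0]], "rotation": [[0, 0, 0], [0, 0, 0], [0, 0, 0], [0, 0, 0], [0, 0, 0], [0, 0, 0], [0, 0, 0], [0, 0, 0], [0, 0, 0]], "hand": [0, 0, 0, 0, 0, 0, 0, 0, 0]}}

```text
clock: 19.62
eef_pos: [470.1, 402.0, 73.6]
eef_rot: [3.142, 0.0, 0.398]
wrist_force: [0.2, 0.3, -3.7]
finger_gap: 61.6
finger_force: 20.0
```

Emit:
{"name": "move_arm", "arguments": {"dp": [[0, 0, -2], [0, 0, -2], [0, 0, -1], [0, 0, 0]], "rotation": [[0, 0, 0], [0, 0, 0], [0, 0, 0], [0, 0, 0]], "hand": [0, 0, 0, 0]}}

```text
clock: 20.12
eef_pos: [470.0, 402.5, 69.1]
eef_rot: [-3.142, -0.001, 0.399]
wrist_force: [-2.4, -2.1, 3.8]
finger_gap: 61.5
finger_force: 20.0
```

Emit:
{"name": "move_arm", "arguments": {"dp": [[0, 0, 0], [0, 0, 0], [0, 0, 0], [0, 0, 30], [0, 0, 30], [2, -59, 0], [2, -59, 0], [2, -59, 0], [2, -59, 0], [2, -59, 0]], "rotation": [[0, 0, 0], [0, 0, 0], [0, 0, 0], [0, 0, 0], [0, 0, 0], [0, 0, 0], [0, 0, 0], [0, 0, 0], [0, 0, 0], [0, 0, 0]], "hand": [1, 1, 1, 1, 1, 1, 1, 1, 1, 1]}}

```text
clock: 21.38
eef_pos: [479.8, 105.6, 128.6]
eef_rot: [3.141, -0.001, 0.399]
wrist_force: [0.7, 0.4, 0.1]
finger_gap: 94.1
finger_force: 0.0
```

Emit:
{"name": "move_arm", "arguments": {"dp": [[2, -59, 0], [2, -59, 0], [2, -59, 0], [2, -59, 0], [2, -59, 0], [2, -59, 0], [2, -59, 0], [2, -50, 0], [0, -10, 0], [0, 0, 0]], "rotation": [[0, 0, 0], [0, 0, 0], [0, 0, 0], [0, 0, 0], [0, 0, 0], [0, 0, 0], [0, 0, 0], [0, 0, 0], [0, 0, 0], [0, 0, 0]], "hand": [1, 1, 1, 1, 1, 1, 1, 1, 1, 1]}}

```text
clock: 22.62
eef_pos: [495.8, -365.5, 128.1]
eef_rot: [-3.141, 0.0, 0.398]
wrist_force: [0.4, 1.0, -0.7]
finger_gap: 93.8
finger_force: 0.0
```

Run:
```python
from h import *
s=manip.read_state();print(s['eef_pos'],s['eef_rot'][2])
c=wrist('w5.png');lids(c,(60,),400)
lids(snap('scene','sc5.png'),(54,),100,(165,80,480,310))
```

```text
[ 495.76618364 -365.45704427  128.14610358] 0.39824025424936993
[594.3  44.7] [  93   94 7957] [array([ 718.6, -531.8])]
[43.6 91.1] [ 76  53 753] [array([491.2, -92.6])]
[ 36.7 129.2] [  72   64 1465] [array([454.3, -92.2])]
[130.8 175.1] [  60   59 2642] [array([ 445.6, -184.3])]
[395.1 194.7] [  67   65 3384] [array([ 528.8, -431.9])]
[345.9 239.4] [  62   62 3004] [array([ 465.9, -406.2])]
[217.4 252. ] [ 54  51 782] [array([ 400.2, -287.6])]
[426.7 255.7] [  57   54 1061] [array([ 482.3, -492.4])]
[610.  291.8] [  77   62 1576] [array([ 522.3, -697.1])]
[ 22.1 290.3] [ 51  36 601] [array([ 273.4, -104.8])]
[272.3 322.3] [ 285    7 1407] [array([ 341.8, -370.9])]
[197.7 127. ] [ 40  29 654] [array([ 493.4, -420.2])]
[265.5 143.3] [ 17  14 190] [array([ 436.5, -197.3])]
[313.3 174. ] [ 14  14 113] [array([460.5,  -8.3])]
[334.1 188.3] [ 28  19 207] [array([473. ,  70.9])]
[217.9 199.1] [ 19  17 257] [array([ 680.1, -202.6])]
[409. 247.] [ 115  106 6496] [array([535.7, 344.9])]
[349.6 290.1] [ 37  34 698] [array([731. , 263.1])]
```

View pics/w5.png

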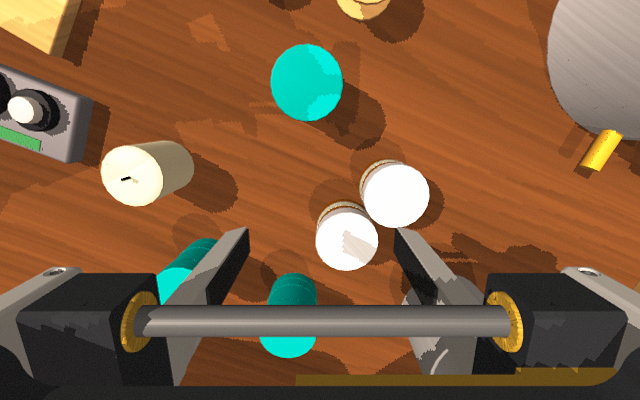

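Scan: S1 is at (466,-406) and S2 at (529,-432), nearly touching. In the image they are at (346,239) and (395,195). I turn the gripper to yaw -0.39, so the fingers close across the line joining the two jars, and take S2 first.

Emit:
{"name": "move_arm", "arguments": {"dp": [[7, -14, 0], [7, -13, 0], [7, -13, 0], [6, -13, 0], [6, -13, 0], [0, 0, 0]], "rotation": [[0, 0, -0.157], [0, 0, -0.157], [0, 0, -0.157], [0, 0, -0.157], [0, 0, -0.157], [0, 0, 0]], "hand": [1, 1, 1, 1, 1, 1]}}

```text
clock: 23.48
eef_pos: [529.4, -430.8, 128.4]
eef_rot: [-3.142, -0.0, -0.384]
wrist_force: [0.1, 0.0, 0.4]
finger_gap: 94.1
finger_force: 0.0
```

Run:
```python
from h import *
s=manip.read_state();print(s['eef_pos'],s['eef_rot'][2])
c=wrist();lids(c,(60,),400,(200,100,450,300))
```

```text
[ 529.38644628 -430.8317979   128.42580707] -0.3843866100363571
[325.8 198.6] [  65   63 3226] [array([ 528.2, -434.4])]
[325.2 260.8] [  61   56 2714] [array([ 464.9, -408.5])]
```

Emit:
{"name": "move_arm", "arguments": {"dp": [[-1, -3, -40], [0, 0, -50], [0, 0, -33], [0, 0, -6], [0, 0, 0], [0, 0, 0], [0, 0, 0], [0, 0, 0], [0, 0, 0], [0, 0, 0]], "rotation": [[0, 0, 0], [0, 0, 0], [0, 0, 0], [0, 0, 0], [0, 0, 0], [0, 0, 0], [0, 0, 0], [0, 0, 0], [0, 0, 0], [0, 0, 0]], "hand": [1, 1, 1, 1, 0, 0, 0, 0, 0, 0]}}

```text
clock: 24.78
eef_pos: [528.3, -435.0, 0.7]
eef_rot: [3.141, -0.002, -0.386]
wrist_force: [-1.1, 1.3, 6.4]
finger_gap: 65.7
finger_force: 20.0
```

Emit:
{"name": "move_arm", "arguments": {"dp": [[0, 0, 50], [0, 0, 55], [5, 50, 0], [5, 59, 0], [6, 59, 0], [6, 59, 0], [6, 59, 0], [6, 59, 0], [6, 59, 0], [6, 59, 0]], "rotation": [[0, 0, 0], [0, 0, 0], [0, 0, 0], [0, 0, 0.1], [0, 0, 0.15], [0, 0, 0.15], [0, 0, 0.15], [0, 0, 0.15], [0, 0, 0.085], [0, 0, 0]], "hand": [0, 0, 0, 0, 0, 0, 0, 0, 0, 0]}}

```text
clock: 26.02
eef_pos: [573.6, 30.3, 104.4]
eef_rot: [-3.142, 0.0, 0.4]
wrist_force: [0.6, -0.7, -4.1]
finger_gap: 65.7
finger_force: 20.0
```

Emit:
{"name": "move_arm", "arguments": {"dp": [[5, 59, 0], [5, 59, 0], [5, 59, 0], [1, 50, 0], [0, 26, 0], [0, 0, -20], [0, 0, -25], [0, 0, -6], [0, 0, 0]], "rotation": [[0, 0, 0], [0, 0, 0], [0, 0, 0], [0, 0, 0], [0, 0, 0], [0, 0, 0], [0, 0, 0], [0, 0, 0], [0, 0, 0]], "hand": [0, 0, 0, 0, 0, 0, 0, 0, 0]}}

```text
clock: 27.15
eef_pos: [590.1, 281.0, 53.8]
eef_rot: [3.142, 0.0, 0.398]
wrist_force: [0.5, 0.6, -3.2]
finger_gap: 65.5
finger_force: 20.0
```

Emit:
{"name": "move_arm", "arguments": {"dp": [[0, 0, -2], [0, 0, -1], [0, 0, -1], [0, 0, 0]], "rotation": [[0, 0, 0], [0, 0, 0], [0, 0, 0], [0, 0, 0]], "hand": [0, 0, 0, 0]}}

```text
clock: 27.65
eef_pos: [590.2, 281.5, 50.7]
eef_rot: [3.141, -0.001, 0.399]
wrist_force: [-3.3, -1.4, 4.1]
finger_gap: 65.7
finger_force: 20.0
```

Emit:
{"name": "move_arm", "arguments": {"dp": [[0, 0, 0], [0, 0, 0], [0, 0, 0], [0, 0, 35], [0, 0, 35], [-10, -58, 0], [-10, -58, 0], [-10, -58, 0], [-10, -58, 0], [-10, -58, 0]], "rotation": [[0, 0, 0], [0, 0, 0], [0, 0, 0], [0, 0, 0], [0, 0, 0], [0, 0, 0], [0, 0, 0], [0, 0, 0], [0, 0, 0], [0, 0, 0]], "hand": [1, 1, 1, 1, 1, 1, 1, 1, 1, 1]}}

```text
clock: 28.9
eef_pos: [539.4, -10.4, 119.6]
eef_rot: [3.141, -0.0, 0.399]
wrist_force: [0.7, 0.4, 0.3]
finger_gap: 94.0
finger_force: 0.0
```

Emit:
{"name": "move_arm", "arguments": {"dp": [[-11, -58, 0], [-11, -58, 0], [-11, -58, 0], [-11, -58, 0], [-11, -58, 0], [-11, -58, 0], [-8, -40, 0], [0, -10, 0], [0, 0, 0]], "rotation": [[0, 0, 0], [0, 0, 0], [0, 0, 0], [0, 0, 0], [0, 0, 0], [0, 0, 0], [0, 0, 0], [0, 0, 0], [0, 0, 0]], "hand": [1, 1, 1, 1, 1, 1, 1, 1, 1]}}

```text
clock: 30.02
eef_pos: [466.0, -406.4, 119.2]
eef_rot: [-3.141, 0.0, 0.398]
wrist_force: [-0.2, 0.4, -0.7]
finger_gap: 94.1
finger_force: 0.0
```

Run:
```python
from h import *
s=manip.read_state();print(s['eef_pos'],s['eef_rot'][2])
c=wrist('w6.png');lids(c,(60,),400,(200,100,500,300))
```

```text
[ 465.98163616 -406.3629042   119.18584204] 0.39843346711904304
[321.2 202.5] [  67   67 3484] [array([ 465.2, -407.1])]
[217.3 252.3] [ 56  51 829] [array([ 375.3, -330. ])]
[429.2 255.8] [  61   54 1251] [array([ 456.1, -530.8])]
```

Emit:
{"name": "move_arm", "arguments": {"dp": [[0, 0, -40], [0, 0, -45], [0, 0, -28], [0, 0, -6], [0, 0, 0], [0, 0, 0], [0, 0, 0], [0, 0, 0], [0, 0, 0], [0, 0, 0]], "rotation": [[0, 0, 0], [0, 0, 0], [0, 0, 0], [0, 0, 0], [0, 0, 0], [0, 0, 0], [0, 0, 0], [0, 0, 0], [0, 0, 0], [0, 0, 0]], "hand": [1, 1, 1, 1, 0, 0, 0, 0, 0, 0]}}

```text
clock: 31.32
eef_pos: [466.2, -406.9, 1.4]
eef_rot: [3.141, -0.001, 0.399]
wrist_force: [-0.7, 2.4, 6.7]
finger_gap: 65.9
finger_force: 20.0
```

Emit:
{"name": "move_arm", "arguments": {"dp": [[0, 0, 50], [0, 0, 55], [0, 50, 0], [0, 59, 0], [0, 59, 0], [0, 59, 0], [0, 59, 0], [1, 59, 0], [1, 59, 0], [1, 59, 0]], "rotation": [[0, 0, 0], [0, 0, 0], [0, 0, 0], [0, 0, 0], [0, 0, 0], [0, 0, 0], [0, 0, 0], [0, 0, 0], [0, 0, 0], [0, 0, 0]], "hand": [0, 0, 0, 0, 0, 0, 0, 0, 0, 0]}}

```text
clock: 32.58
eef_pos: [468.5, 58.2, 105.6]
eef_rot: [3.142, -0.0, 0.399]
wrist_force: [0.8, -0.4, -2.5]
finger_gap: 65.7
finger_force: 20.0
```

Emit:
{"name": "move_arm", "arguments": {"dp": [[1, 59, 0], [0, 59, 0], [0, 59, 0], [0, 40, 0], [0, 10, 0], [0, 0, -20], [0, 0, -25], [0, 0, -6], [0, 0, 0]], "rotation": [[0, 0, 0], [0, 0, 0], [0, 0, 0], [0, 0, 0], [0, 0, 0], [0, 0, 0], [0, 0, 0], [0, 0, 0], [0, 0, 0]], "hand": [0, 0, 0, 0, 0, 0, 0, 0, 0]}}

```text
clock: 33.7
eef_pos: [470.1, 283.0, 54.7]
eef_rot: [3.142, 0.0, 0.398]
wrist_force: [0.2, -0.9, -3.0]
finger_gap: 65.2
finger_force: 20.0
```

Emit:
{"name": "move_arm", "arguments": {"dp": [[0, 0, -2], [0, 0, -1], [0, 0, -1], [0, 0, 0]], "rotation": [[0, 0, 0], [0, 0, 0], [0, 0, 0], [0, 0, 0]], "hand": [0, 0, 0, 0]}}

```text
clock: 34.2
eef_pos: [470.2, 283.5, 51.4]
eef_rot: [3.142, -0.001, 0.399]
wrist_force: [-2.5, -1.7, 5.9]
finger_gap: 65.6
finger_force: 20.0
```

Emit:
{"name": "move_arm", "arguments": {"dp": [[0, 0, 0], [0, 0, 0], [0, 0, 0], [0, 0, 35], [0, 0, 35], [-1, -59, 0], [-1, -59, 0], [-1, -59, 0], [-1, -59, 0], [-1, -59, 0]], "rotation": [[0, 0, 0], [0, 0, 0], [0, 0, 0], [0, 0, 0], [0, 0, 0], [0, 0, -0.1], [0, 0, -0.1], [0, 0, -0.1], [0, 0, -0.1], [0, 0, 0]], "hand": [1, 1, 1, 1, 1, 0, 0, 0, 0, 0]}}

```text
clock: 35.45
eef_pos: [464.7, -13.5, 120.7]
eef_rot: [3.142, -0.001, -0.003]
wrist_force: [1.6, -0.2, -0.3]
finger_gap: 47.3
finger_force: 0.0
```

Emit:
{"name": "move_arm", "arguments": {"dp": [[-4, -51, 0], [0, 0, 0], [0, 0, 0], [0, 0, 0]], "rotation": [[0, 0, 0], [0, 0, 0], [0, 0, 0], [0, 0, 0]], "hand": [0, 0, 0, 0]}}

```text
clock: 35.95
eef_pos: [461.0, -61.6, 120.4]
eef_rot: [-3.142, 0.0, 0.0]
wrist_force: [-0.3, 1.0, 0.5]
finger_gap: 7.4
finger_force: 0.0
```

Run:
```python
from h import *
s=manip.read_state();print(s['eef_pos'],s['eef_rot'])
w=wrist();c=snap('scene')
for z in(42,):
  for n,p in(('zero',(459,47.4,z)),('print',(460,-8,z)),('weigh',(461,-63,z))):print(n,proj(w,p))
# pan jar check: project predicted lid centres
for p in((590,403,110),(470,403,130),(590,282,110),(470,283,110)):print(proj(c,p))
a=cv2.cvtColor(w['image'],cv2.COLOR_RGB2BGR)[120:260,200:400];b=cv2.cvtColor(c['image'],cv2.COLOR_RGB2BGR)[150:310,340:480]
cv2.imwrite('pics/k6.png',np.hstack([cv2.resize(a,(430,300)),cv2.resize(b,(350,300)) ]))
```

```text
[461.01580979 -61.58018324 120.44302958] [-3.14150446e+00  3.84969295e-06  3.69714534e-04]
zero (np.float64(216.42180022790492), np.float64(198.14207403634572))
print (np.float64(269.7904488243089), np.float64(197.3380177599341))
weigh (np.float64(322.8760378541664), np.float64(196.53147556763903))
(np.float64(424.3280354682641), np.float64(263.99350789905907))
(np.float64(444.1120289324714), np.float64(225.42072132376666))
(np.float64(382.56413975200746), np.float64(242.63849013967982))
(np.float64(402.18950846481437), np.float64(209.41131933296634))
```

View pics/k6.png

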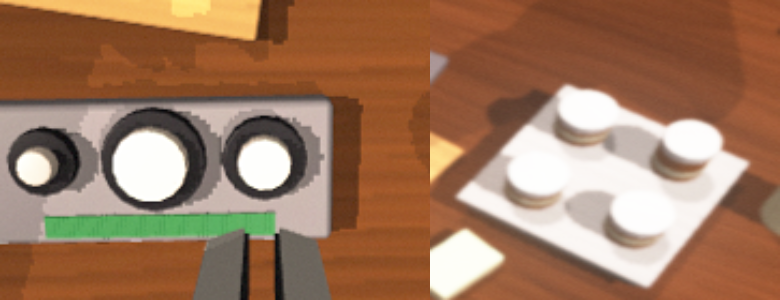

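The weigh key is at (322,197) in the wrist image, as predicted, and all four jars stand well inside the pan. I press weigh.

Emit:
{"name": "move_arm", "arguments": {"dp": [[0, -1, -40], [0, 0, -40], [0, 0, -26], [0, 0, -5], [0, 0, -4], [0, 0, -3], [0, 0, -1], [0, 0, 0]], "rotation": [[0, 0, 0], [0, 0, 0], [0, 0, 0], [0, 0, 0], [0, 0, 0], [0, 0, 0], [0, 0, 0], [0, 0, 0]], "hand": [0, 0, 0, 0, 0, 0, 0, 0]}}

```text
clock: 37.05
eef_pos: [461.4, -63.6, 2.0]
eef_rot: [3.142, -0.001, -0.001]
wrist_force: [0.7, 3.0, 4.1]
finger_gap: 0.5
finger_force: 2.2
```

Emit:
{"name": "move_arm", "arguments": {"dp": [[0, 0, -1], [0, 0, -1], [0, 0, 0], [0, 0, 0]], "rotation": [[0, 0, 0], [0, 0, 0], [0, 0, 0], [0, 0, 0]], "hand": [0, 0, 0, 0]}}

```text
clock: 37.55
eef_pos: [461.6, -63.6, 0.9]
eef_rot: [3.141, -0.002, -0.001]
wrist_force: [-5.6, 5.5, 23.5]
finger_gap: 0.3
finger_force: 11.5
```

Weigh bottomed out at 23 N. Next is the print key at (460,-8).

Emit:
{"name": "move_arm", "arguments": {"dp": [[0, 0, 15], [0, 0, 20], [-1, 28, 0], [0, 27, 0], [0, 0, -15], [0, 0, -10], [0, 0, -5], [0, 0, -3], [0, 0, -2], [0, 0, 0]], "rotation": [[0, 0, 0], [0, 0, 0], [0, 0, 0], [0, 0, 0], [0, 0, 0], [0, 0, 0], [0, 0, 0], [0, 0, 0], [0, 0, 0], [0, 0, 0]], "hand": [0, 0, 0, 0, 0, 0, 0, 0, 0, 0]}}

```text
clock: 38.8
eef_pos: [459.9, -9.2, 0.8]
eef_rot: [3.141, 0.0, -0.001]
wrist_force: [-13.1, -1.9, 26.6]
finger_gap: 0.6
finger_force: 13.3
```

Print is pressed too. Jars now go to the board, starting with the one at (590,282).

Emit:
{"name": "move_arm", "arguments": {"dp": [[0, 0, 40], [0, 0, 40], [10, 30, 40], [25, 52, 0], [25, 52, 0], [25, 52, 0], [25, 52, 0], [20, 53, 0], [0, 0, 0]], "rotation": [[0, 0, 0], [0, 0, 0], [0, 0, 0], [0, 0, 0], [0, 0, 0], [0, 0, 0], [0, 0, 0], [0, 0, 0], [0, 0, 0]], "hand": [0, 0, 1, 1, 1, 1, 1, 1, 1]}}

```text
clock: 39.92
eef_pos: [590.1, 285.0, 118.1]
eef_rot: [3.141, 0.001, 0.002]
wrist_force: [-0.5, -0.6, -0.2]
finger_gap: 66.9
finger_force: 0.0
```

Run:
```python
from h import *
s=manip.read_state();print(s['eef_pos'],s['eef_rot'][2],s['finger_gap'])
c=wrist();im=c['image'];h=cv2.cvtColor(im,cv2.COLOR_RGB2HSV)
cv2.imwrite('pics/w7.png',cv2.cvtColor(im,cv2.COLOR_RGB2BGR))
for p in((590,281.5,110),(470,283.5,110)):print(proj(c,p))
```

```text
[590.05453421 284.98770911 118.06587761] 0.0016727885421075062 66.92652977936386
(np.float64(325.7702654951324), np.float64(218.5514930583435))
(np.float64(322.60499903607644), np.float64(343.32647101184847))
```

View pics/w7.png

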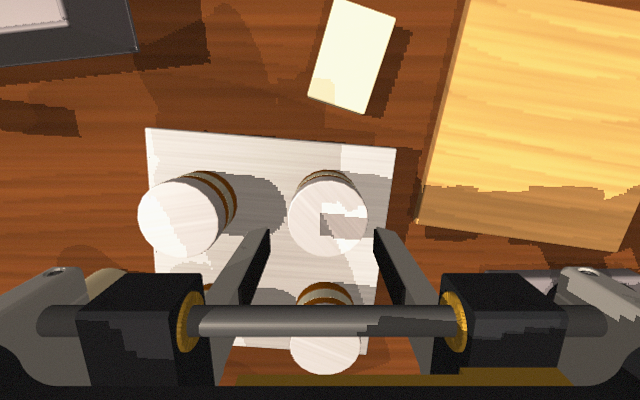

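Jar C is at (327,219), matching the prediction, and the others look fine. I grasp it.

Emit:
{"name": "move_arm", "arguments": {"dp": [[0, -3, 0], [0, 0, 0], [0, 0, 0], [0, 0, -35], [0, 0, -33], [0, 0, 0], [0, 0, 0], [0, 0, 0], [0, 0, 0], [0, 0, 0]], "rotation": [[0, 0, 0], [0, 0, 0], [0, 0, 0], [0, 0, 0], [0, 0, 0], [0, 0, 0], [0, 0, 0], [0, 0, 0], [0, 0, 0], [0, 0, 0]], "hand": [1, 1, 1, 1, 1, 0, 0, 0, 0, 0]}}

```text
clock: 41.22
eef_pos: [590.6, 279.7, 53.1]
eef_rot: [-3.141, -0.002, -0.001]
wrist_force: [-0.7, -0.5, 7.2]
finger_gap: 65.5
finger_force: 20.0
```

Emit:
{"name": "move_arm", "arguments": {"dp": [[0, 0, 0], [0, 0, 30], [10, -30, 10], [20, -50, 0], [20, -50, 0], [20, -50, 0], [20, -50, 0], [20, -50, 0], [6, -18, -20], [0, 0, -20]], "rotation": [[0, 0, 0], [0, 0, 0], [0, 0, 0], [0, 0, 0], [0, 0, 0], [0, 0, 0], [0, 0, 0], [0, 0, 0], [0, 0, 0], [0, 0, 0]], "hand": [0, 0, 0, 0, 0, 0, 0, 0, 0, 0]}}

```text
clock: 42.48
eef_pos: [705.5, -19.3, 49.7]
eef_rot: [-3.141, 0.001, -0.003]
wrist_force: [-0.1, -0.0, -3.6]
finger_gap: 65.6
finger_force: 20.0
```

Emit:
{"name": "move_arm", "arguments": {"dp": [[0, 0, -15], [0, 0, -8], [0, 0, -2], [0, 0, -1], [0, 0, 0]], "rotation": [[0, 0, 0], [0, 0, 0], [0, 0, 0], [0, 0, 0], [0, 0, 0]], "hand": [0, 0, 0, 0, 0]}}

```text
clock: 43.1
eef_pos: [706.1, -18.5, 26.0]
eef_rot: [3.142, -0.001, -0.001]
wrist_force: [-0.1, -0.4, -3.2]
finger_gap: 65.6
finger_force: 20.0
```

Emit:
{"name": "move_arm", "arguments": {"dp": [[0, 0, -2], [0, 0, -1], [0, 0, -1], [0, 0, 0]], "rotation": [[0, 0, 0], [0, 0, 0], [0, 0, 0], [0, 0, 0]], "hand": [0, 0, 0, 0]}}

```text
clock: 43.6
eef_pos: [706.3, -18.7, 23.2]
eef_rot: [3.142, -0.001, -0.001]
wrist_force: [-5.8, 0.6, 8.9]
finger_gap: 65.5
finger_force: 20.0
```

Emit:
{"name": "move_arm", "arguments": {"dp": [[0, 0, 0], [0, 0, 0], [0, 0, 0], [0, 0, 45], [-10, 10, 50], [-36, 46, 0], [-36, 46, 0], [-36, 46, 0], [-36, 46, 0], [-36, 46, 0]], "rotation": [[0, 0, 0], [0, 0, 0], [0, 0, 0], [0, 0, 0], [0, 0, 0], [0, 0, 0], [0, 0, 0], [0, 0, 0], [0, 0, 0], [0, 0, 0]], "hand": [1, 1, 1, 1, 1, 1, 1, 1, 1, 1]}}

```text
clock: 44.85
eef_pos: [514.6, 222.7, 116.6]
eef_rot: [-3.141, -0.0, -0.001]
wrist_force: [1.1, 0.7, -0.1]
finger_gap: 94.0
finger_force: 0.0
```

Emit:
{"name": "move_arm", "arguments": {"dp": [[-36, 46, 0], [-10, 16, 0], [0, 0, 0]], "rotation": [[0, 0, 0], [0, 0, 0], [0, 0, 0]], "hand": [1, 1, 1]}}

```text
clock: 45.22
eef_pos: [469.9, 283.9, 116.6]
eef_rot: [-3.142, -0.0, 0.0]
wrist_force: [-0.3, 0.7, 0.5]
finger_gap: 94.1
finger_force: 0.0
```

```bash
cat >> h.py <<'E'
def lidw(p,col):  # wrist check of a pan lid: nearest circle
    c=wrist();g=cv2.cvtColor(c['image'],cv2.COLOR_RGB2GRAY)
    u,v=proj(c,p);print('pred',u,v)
    r=cv2.HoughCircles(cv2.GaussianBlur(g,(5,5),0),cv2.HOUGH_GRADIENT,1,15,param1=100,param2=14,minRadius=32,maxRadius=48)
    if r is not None:
        q=sorted(r[0],key=lambda k:np.hypot(k[0]-u,k[1]-v))[:2]
        for k in q:print(k,ray(c,k[0],k[1],p[2])[:2].round(1))
E
python3 - <<'E'
from h import *
s=manip.read_state();print(s['eef_pos'])
lidw((470,283.5,110),0)
E
```

```text
[469.89080828 283.85574674 116.55941397]
pred 321.89254861136493 218.96269712478176
[323.5 223.5  40.8] [466.2 282.2]
[325.5 207.5  33.8] [479.6 280.7]
```

Emit:
{"name": "move_arm", "arguments": {"dp": [[0, -1, -35], [0, 0, -29], [0, 0, 0], [0, 0, 0], [0, 0, 0], [0, 0, 0], [0, 0, 0], [0, 0, 0]], "rotation": [[0, 0, 0], [0, 0, 0], [0, 0, 0], [0, 0, 0], [0, 0, 0], [0, 0, 0], [0, 0, 0], [0, 0, 0]], "hand": [1, 1, 0, 0, 0, 0, 0, 0]}}

```text
clock: 46.28
eef_pos: [470.7, 282.4, 53.7]
eef_rot: [-3.141, -0.002, -0.001]
wrist_force: [0.9, -4.3, 6.2]
finger_gap: 65.8
finger_force: 20.0
```

Emit:
{"name": "move_arm", "arguments": {"dp": [[0, 0, 30], [10, -20, 10], [22, -54, 0], [22, -54, 0], [22, -54, 0], [22, -54, 0], [22, -54, 0], [0, -10, -20], [0, 0, -20], [0, 0, 0]], "rotation": [[0, 0, 0], [0, 0, 0], [0, 0, 0], [0, 0, 0], [0, 0, 0], [0, 0, 0], [0, 0, 0], [0, 0, 0], [0, 0, 0], [0, 0, 0]], "hand": [0, 0, 0, 0, 0, 0, 0, 0, 0, 0]}}

```text
clock: 47.52
eef_pos: [588.9, -17.6, 51.2]
eef_rot: [-3.141, 0.003, -0.001]
wrist_force: [0.3, 0.4, -2.3]
finger_gap: 66.0
finger_force: 20.0
```

Emit:
{"name": "move_arm", "arguments": {"dp": [[0, 0, -15], [0, 0, -9], [0, 0, -2], [0, 0, 0]], "rotation": [[0, 0, 0], [0, 0, 0], [0, 0, 0], [0, 0, 0]], "hand": [0, 0, 0, 0]}}

```text
clock: 48.02
eef_pos: [590.0, -17.5, 26.6]
eef_rot: [-3.142, -0.0, -0.001]
wrist_force: [-0.7, 0.6, -3.2]
finger_gap: 65.7
finger_force: 20.0
```

Emit:
{"name": "move_arm", "arguments": {"dp": [[0, 0, -1], [0, 0, -1], [0, 0, 0]], "rotation": [[0, 0, 0], [0, 0, 0], [0, 0, 0]], "hand": [0, 0, 0]}}

```text
clock: 48.4
eef_pos: [589.9, -17.6, 24.5]
eef_rot: [3.142, -0.0, -0.001]
wrist_force: [-0.3, -0.0, -2.9]
finger_gap: 65.3
finger_force: 20.0
```

Emit:
{"name": "move_arm", "arguments": {"dp": [[0, 0, -1], [0, 0, 0], [0, 0, 0], [0, 0, 0], [0, 0, 0], [0, 0, 45], [0, 10, 50], [0, 58, 0], [0, 58, 0], [0, 58, 0]], "rotation": [[0, 0, 0], [0, 0, 0], [0, 0, 0], [0, 0, 0], [0, 0, 0], [0, 0, 0], [0, 0, 0], [0, 0, 0], [0, 0, 0], [0, 0, 0]], "hand": [0, 0, 1, 1, 1, 1, 1, 1, 1, 1]}}

```text
clock: 49.65
eef_pos: [589.7, 168.1, 118.7]
eef_rot: [-3.142, -0.0, -0.002]
wrist_force: [0.3, 0.1, -0.1]
finger_gap: 94.1
finger_force: 0.0
```

Emit:
{"name": "move_arm", "arguments": {"dp": [[0, 58, 0], [0, 58, 0], [0, 58, 0], [0, 58, 0], [0, 4, 0], [0, 0, 0]], "rotation": [[0, 0, 0], [0, 0, 0], [0, 0, 0], [0, 0, 0], [0, 0, 0], [0, 0, 0]], "hand": [1, 1, 1, 1, 1, 1]}}

```text
clock: 50.4
eef_pos: [589.8, 402.1, 118.0]
eef_rot: [3.141, 0.0, -0.001]
wrist_force: [-0.0, 0.1, 0.4]
finger_gap: 94.2
finger_force: 0.0
```

Run:
```python
from h import *
s=manip.read_state();print(s['eef_pos'])
lidw((590,402.5,110),0)
```

```text
[589.80662746 402.08913181 118.01101952]
pred 320.9359940171398 218.26934340783842
[321.5 217.5  39.7] [590.7 402. ]
[368.5 303.5  46.3] [511.4 360.8]
```

Emit:
{"name": "move_arm", "arguments": {"dp": [[0, 0, -35], [0, 0, -30], [0, 0, 0], [0, 0, 0], [0, 0, 0], [0, 0, 0], [0, 0, 0], [0, 0, 0]], "rotation": [[0, 0, 0], [0, 0, 0], [0, 0, 0], [0, 0, 0], [0, 0, 0], [0, 0, 0], [0, 0, 0], [0, 0, 0]], "hand": [1, 1, 0, 0, 0, 0, 0, 0]}}

```text
clock: 51.45
eef_pos: [590.6, 402.4, 55.2]
eef_rot: [-3.141, -0.002, -0.001]
wrist_force: [-0.1, -2.9, 7.1]
finger_gap: 65.7
finger_force: 20.0
```

Emit:
{"name": "move_arm", "arguments": {"dp": [[0, 0, 30], [6, -22, 10], [22, -54, 0], [22, -54, 0], [22, -54, 0], [22, -54, 0], [22, -54, 0], [0, -10, -20], [0, 0, -20], [0, 0, 0]], "rotation": [[0, 0, 0], [0, 0, 0], [0, 0, 0], [0, 0, 0], [0, 0, 0], [0, 0, 0], [0, 0, 0], [0, 0, 0], [0, 0, 0], [0, 0, 0]], "hand": [0, 0, 0, 0, 0, 0, 0, 0, 0, 0]}}

```text
clock: 52.7
eef_pos: [704.5, 100.6, 51.1]
eef_rot: [3.141, 0.004, -0.001]
wrist_force: [0.1, -0.3, -1.7]
finger_gap: 65.3
finger_force: 20.0
```

Emit:
{"name": "move_arm", "arguments": {"dp": [[0, 0, -15], [0, 0, -9], [0, 0, -2], [0, 0, 0]], "rotation": [[0, 0, 0], [0, 0, 0], [0, 0, 0], [0, 0, 0]], "hand": [0, 0, 0, 0]}}

```text
clock: 53.2
eef_pos: [706.0, 100.5, 27.6]
eef_rot: [3.142, -0.0, -0.001]
wrist_force: [-0.5, -0.1, -2.3]
finger_gap: 65.4
finger_force: 20.0
```

Contact is expected at about 25.2.

Emit:
{"name": "move_arm", "arguments": {"dp": [[0, 0, -2], [0, 0, -1], [0, 0, 0]], "rotation": [[0, 0, 0], [0, 0, 0], [0, 0, 0]], "hand": [0, 0, 0]}}

```text
clock: 53.58
eef_pos: [706.1, 100.4, 25.3]
eef_rot: [-3.142, -0.001, -0.001]
wrist_force: [-3.2, -0.3, 4.3]
finger_gap: 65.5
finger_force: 20.0
```

Emit:
{"name": "move_arm", "arguments": {"dp": [[0, 0, 0], [0, 0, 0], [0, 0, 0], [0, 0, 50], [-10, 10, 55], [-36, 46, 0], [-36, 46, 0], [-36, 46, 0], [-36, 46, 0], [-36, 46, 0]], "rotation": [[0, 0, 0], [0, 0, 0], [0, 0, 0], [0, 0, 0], [0, 0, 0], [0, 0, 0], [0, 0, 0], [0, 0, 0], [0, 0, 0], [0, 0, 0]], "hand": [1, 1, 1, 1, 1, 1, 1, 1, 1, 1]}}

```text
clock: 54.82
eef_pos: [514.6, 341.7, 129.6]
eef_rot: [-3.141, -0.0, -0.001]
wrist_force: [0.2, 0.8, -0.0]
finger_gap: 94.1
finger_force: 0.0
```

Emit:
{"name": "move_arm", "arguments": {"dp": [[-36, 46, 0], [-10, 16, 0], [0, 0, 0]], "rotation": [[0, 0, 0], [0, 0, 0], [0, 0, 0]], "hand": [1, 1, 1]}}

```text
clock: 55.2
eef_pos: [469.7, 402.9, 129.4]
eef_rot: [3.142, -0.0, 0.0]
wrist_force: [0.2, 0.0, -0.1]
finger_gap: 93.7
finger_force: 0.0
```

Run:
```python
from h import *
s=manip.read_state();print(s['eef_pos'])
lidw((470,402.5,130),0)
```

```text
[469.6793905  402.87357965 129.39976457]
pred 321.9223397698491 221.69078333440834
[323.5 222.5  38. ] [469.3 401.3]
[324.5 206.5  36.1] [482.3 400.6]
```

Emit:
{"name": "move_arm", "arguments": {"dp": [[0, 0, -30], [0, 0, -28], [0, 0, 0], [0, 0, 0], [0, 0, 0], [0, 0, 0], [0, 0, 0], [0, 0, 0]], "rotation": [[0, 0, 0], [0, 0, 0], [0, 0, 0], [0, 0, 0], [0, 0, 0], [0, 0, 0], [0, 0, 0], [0, 0, 0]], "hand": [1, 1, 0, 0, 0, 0, 0, 0]}}

```text
clock: 56.25
eef_pos: [470.5, 402.5, 72.5]
eef_rot: [-3.141, -0.002, -0.001]
wrist_force: [0.8, -2.8, 6.6]
finger_gap: 61.4
finger_force: 20.0
```

Emit:
{"name": "move_arm", "arguments": {"dp": [[0, 0, 30], [10, -22, 10], [22, -54, 0], [22, -54, 0], [22, -54, 0], [22, -54, 0], [22, -54, 0], [0, -10, -20], [0, 0, -20], [0, 0, 0]], "rotation": [[0, 0, 0], [0, 0, 0], [0, 0, 0], [0, 0, 0], [0, 0, 0], [0, 0, 0], [0, 0, 0], [0, 0, 0], [0, 0, 0], [0, 0, 0]], "hand": [0, 0, 0, 0, 0, 0, 0, 0, 0, 0]}}

```text
clock: 57.5
eef_pos: [588.9, 100.2, 70.0]
eef_rot: [3.141, 0.003, -0.001]
wrist_force: [0.5, -0.9, -3.1]
finger_gap: 61.3
finger_force: 20.0
```

Emit:
{"name": "move_arm", "arguments": {"dp": [[0, 0, -15], [0, 0, -9], [0, 0, -2], [0, 0, 0]], "rotation": [[0, 0, 0], [0, 0, 0], [0, 0, 0], [0, 0, 0]], "hand": [0, 0, 0, 0]}}

```text
clock: 58.0
eef_pos: [590.0, 100.5, 45.6]
eef_rot: [-3.142, -0.0, -0.001]
wrist_force: [0.4, 0.7, -2.8]
finger_gap: 61.5
finger_force: 20.0
```

Emit:
{"name": "move_arm", "arguments": {"dp": [[0, 0, -2], [0, 0, -1], [0, 0, -0.5], [0, 0, 0]], "rotation": [[0, 0, 0], [0, 0, 0], [0, 0, 0], [0, 0, 0]], "hand": [0, 0, 0, 0]}}

```text
clock: 58.5
eef_pos: [590.1, 100.4, 42.5]
eef_rot: [-3.142, -0.001, -0.001]
wrist_force: [-2.3, -1.0, 4.4]
finger_gap: 61.6
finger_force: 20.0
```

Emit:
{"name": "move_arm", "arguments": {"dp": [[0, 0, 0], [0, 0, 0], [0, 0, 0], [0, 0, 40], [0, 0, 55], [-40, 30, 30], [-30, 40, 0], [-30, 50, 0], [0, 58, 0], [0, 0, 0]], "rotation": [[0, 0, 0], [0, 0, 0], [0, 0, 0], [0, 0, 0], [0, 0, 0], [0, 0, 0], [0, 0, 0], [0, 0, 0], [0, 0, 0], [0, 0, 0]], "hand": [1, 1, 1, 1, 1, 1, 1, 1, 1, 1]}}

```text
clock: 59.75
eef_pos: [489.1, 281.3, 166.7]
eef_rot: [-3.141, 0.0, 0.003]
wrist_force: [0.7, -0.3, -0.2]
finger_gap: 94.3
finger_force: 0.0
```

Run:
```python
from h import *
c=snap('scene');d=snap('side')
for cam,nm,pts in((c,'scene',((706,-18,80),(590,-17,80),(706,100,80),(590,100,100))),(d,'side',((706,-18,80),(590,-17,80),(706,100,80),(590,100,100)))):
    print(nm,[np.round(proj(cam,p)) for p in pts])
a=cv2.cvtColor(c['image'],cv2.COLOR_RGB2BGR)[90:310,160:480];b=cv2.cvtColor(d['image'],cv2.COLOR_RGB2BGR)[110:260,230:430]
cv2.imwrite('pics/fin.png',np.vstack([cv2.resize(a,(480,330)),cv2.resize(b,(360,270)) if 0 else cv2.copyMakeBorder(cv2.resize(b,(360,270)),0,0,0,120,0)]))
```

```text
scene [array([265., 230.]), array([288., 200.]), array([302., 250.]), array([323., 214.])]
side [array([283., 170.]), array([312., 177.]), array([268., 188.]), array([298., 191.])]
```

View pics/fin.png

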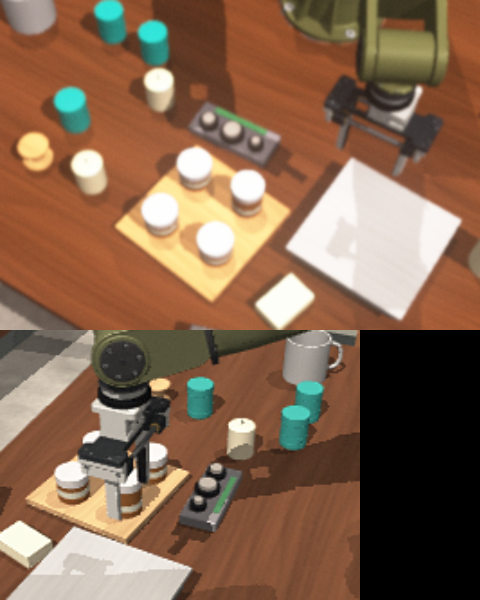

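All four jars stand upright on the board: scene crop (194,167), (248,190), (160,213) and (215,242). The pan is empty and the arm is clear, so I hand in.

```bash
python3 -c "
from cell import manip
print(manip.sign_off())"
```

```text
the job is handed in; nothing more can be done
None
```

The job is handed in at about 60 s on the robot's clock, with no verdict returned: I pressed zero on the empty pan, put all four jars on it, pressed weigh and then print, and the last picture shows all four jars upright on the dispatch board.

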